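# Shut the open pipe clamp on the spray bar

## Task

The plastic spray pipe on the grading table lies in two hinged steel clamps; one is already shut and tight, the other still stands open. Shut the open one: swing its hinged half over onto the pipe, swing its bolt up into the slot, and turn its wing nut clockwise by feel until it is finger tight, so that the clamp grips the pipe snugly without squashing the plastic. Set the parts down gently, and leave everything else on the table where it is.

Things in the scene. Friction and masses are not known exactly. Their poses are not given: they have to be found in the camera images.
- clamp: lower half of the OPEN steel pipe clamp, fixed on a 41 mm square strut. Origin: middle of its foot's underside, 41 mm over the table. z up; y along the pipe; x level, from the bolt side (nearer the robot) to the hinge side. Pipe axis at x 0, z 60 mm. Foot 130 x 44 mm; all parts but the wing nut lie within y -22 to 22 mm. A like clamp, already shut, stands some 230 mm away on the strut; leave it alone.
- cap: hinged upper half: rubber-lined steel half shell (outer radius 33, 44 mm wide) with a slotted lug. Origin on the hinge pin; shut, its axes are parallel to the clamp's and the lug spans x -70 to -104, z 4 to 16 mm of its frame. The slot is 17 mm wide, open at the lug's outer end, its bottom at x -86, with a 13.5 mm tine on each side. Starts tipped back 1.8 to 2.2 rad from shut, lug up.
- bolt: swing bolt, shank 12 mm thick, its free end hidden in the wing nut. Origin on the pivot pin, own z along the shank to the nut. Starts leaning 0.8 to 1.25 rad from upright towards the clamp's -x and swings about the clamp's y. Upright (parallel to the clamp's z) the shank touches the bottom of the shut cap's slot and goes no farther.
- nut: closed-end wing nut on the bolt. Origin: middle of its flange's underside, own z up the bolt. Flange 34 mm across, 4 mm thick; hub 26 to 22 mm thick, up to 32 mm; flat wings 8 mm thick, from 22 to 46 mm, reaching 38 mm from the axis along its own +y and -y. Starts with the wings within 0.4 rad of the clamp's y and the flange 38 to 40 mm from the pivot: 1 to 5 mm clear of the shut lug; tight, the wings clear the shell by 5 mm.
- pipe: plastic spray pipe, 50 mm thick, 600 mm long, along the clamp's y, fixed. Origin on its axis at mid-length, about 101 mm over the table; how high it is bedded differs by 0.6 mm either way, so the cap's home (rubber on the pipe's top, within 0.03 rad of parallel) and the nut's tight point are found by feel.
- cap_lug (a point): middle of the cap's lug: x -93.5, z 10 mm in the cap's frame (93.5 mm from the hinge pin along the lug). The lug can be pushed over and down on its back face with shut fingers.
- hinge_axis (a point): on the cap's hinge pin, middle of its length: clamp frame x 43, z 60 mm. The hinge is stiff, about 0.16 N m (2 to 4 N at the lug), so the cap stays where it is left.
- bolt_pivot (a point): on the bolt's pivot pin, middle of its length: clamp frame x -49, z 40 mm. Stiff enough (0.09 N m) that the bolt stays where it is left. The eye is loose on the pin: the bolt wobbles sideways (along y) by up to 0.09 rad and can catch on a tine's end. Pushed from outside by a finger that slides down it, it wedges: lift it as it swings.
- wing_mid (a point): middle of the wings on the bolt's axis, 34 mm from the flange's underside, 72 to 74 mm from the pivot at the start. Clockwise from above runs the nut down 1.6 mm per rad, freely (0.02 N m) for 0.7 to 3 rad; then the torque climbs 0.5 N m per rad. Finger tight: 0.13 to 0.28 N m (5 to 9 N pushed on a wing 30 mm out); over 0.38 squashes the pipe. It does not run back.
- spanner: ring and fork spanner, 180 mm long, 8 mm thick, lying on the robot's side of the strut; not needed
- nozzle: spare spray nozzle, 22 mm hexagon, 34 mm tall, standing on the far side of the strut
- pepper_b: orange bell pepper on the white cutting board at the left
- pepper_half: half an orange pepper, open side up, 80 mm wide, 34 mm tall, on the cutting board
- knife: kitchen knife with a blue handle, 320 mm long, lying on the cutting board

How it is judged:
By the outcome, as a careful person would: the job done as asked, in the order asked, and still so for the second after the job is handed in, with the robot touching nothing.
It also fails if it takes over 64 s, if anything falls off the work surface, if the arm or the gripper's body presses on something with over 40 N, if the wrist force passes 120 N, or if a joint passes its speed limit or range.

## Robot

A 6-joint arm with a two-finger parallel gripper is mounted at the origin on the work surface. World frame = base frame: x ahead of the robot, y to its left, z up, the work surface at z = 0. Lengths are in m, angles in degrees, forces in N, time in s.
With the tool pointing down it reaches from about 0.375 to 0.9 m from the base axis. Payload 3.1 kg.
Tool frame: the origin (TCP) lies at the very end of the fingers, on their centre line; the grasp point (between the pads) lies 19 mm behind it (bot.hold_point_z is the z of the grasp point in the tool frame, in m); z points along the fingers, y is the direction in which the jaws open and shut (so a half turn about z gives the same grasp; the last joint's range is limited). The gripper opens to 87 mm and grips with 3 to 60 N. Pads are 19 mm wide; open, the fingers measure 117 mm over their backs; the gripper's body (75 mm by 190 mm) begins 51 mm behind the grasp point.
Start: joints at [60.132, 30.224, 82.088, -0, 67.689, -10.227], TCP at [0.21, 0.589, 0.223] pointing down, gripper open.
Joint ranges: [-176.69, 176.69], [-43.24, 126.21], [12.49, 139.97], [-82, 262], [0, 151.66], [-163.58, 163.58]. Speed limits (degrees/s): [159.86, 159.86, 180, 180, 180, 180].

## Interface

Orientations are given as a 3x3 rotation matrix whose columns are the frame's x, y, z axes.
In Python, from rig import bot gives the robot as it stands.
- The arm moves only by the tool servo_tool, never from a script. Its argument "increments" is a list of rows, each a list of 3 entries, a list of its own where there are three numbers: the closure, from 0 (fully open) to 1 (shut), then the shift along the tool's x, y, z in mm, then the turn about the tool's z in degrees. In form: [[claw, [x, y, z], turn], ...]. A call has 1 to 5 rows; each row shifts and turns the commanded pose from where the row before left it, along the tool's axes as they then stand; what a row does not reach is not made up. A row lasts 1/8 s, in which the tool goes at most 62.5 mm and 10.7 degrees, less where a joint would pass 70% of its speed; a pose out of reach is approached as far as the arm can. A call with a gripper value outside its range is refused whole. The fingers move at their own pace and stop on an object; the grip force is fixed at half the most. Time passes only in rows, so rows that do not move let the fingers close. It gives the time, the measured TCP pose, the force and the opening at its end, in the units of the state.
- bot.read_state(): the state, without advancing time (a new reading comes with each control period).
- bot.capture(name): name is "side" or "top" or "wrist"; returns (picture, depth): 400x640x3 uint8, blue, green, red; 400x640 float32, m along the optical axis (not along the pixel's ray), 0 where there is no reading.
- bot.camera_info(name): a dict with "K" (3x3 intrinsics, pixels), "R" (3x3) and "t" (3): a world point X has camera coordinates R X + t; the wrist camera has in their place "mount" (4x4, takes a point from camera to tool coordinates, whose origin is the TCP and whose axes are the flange's). Camera axes: x right, y down, z forward; pixel columns grow to the right and rows downward; lengths in m; the calibration is good to about 2 mm. A picture is of the moment at which its call begins: read the wrist's pose just before it. camera_info takes no time and is no camera call.
- bot.hand_in(): hands the job in, once; it reports no verdict.
Trained networks look in the newest picture that a camera, given by its name, has taken for a name from the list of things; names that differ only in an ending like _2 or _b are one class to them, and where a whole thing is asked for, a point or a joint stands for the part that bears it (a point fixed in the world has none). Each returns a list of dicts, best first, with "p" (0 to 1); they miss things now and then, are a little off and sometimes report something else, mostly with a low value. They report only what shows in the picture. A call takes as long as a camera call.
- bot.find_in(camera, thing): "bbox" ([left, top, right, bottom] in pixels, round what is visible of it).
- bot.trace(camera, thing): "region" (400x640 bool, what is visible of it) and "bbox" ([left, top, right, bottom] in pixels, round what is visible of it).
The state is a dict: "time_s": time; "joint_positions": joint angles; "qvel": joint speeds; "tau": joint torques, N m; "position": TCP position; "tcp_rot": TCP orientation; "force": force on the tool from outside, world axes, zero at the start; "moment": the same for the moment, N m; "opening": opening from 0.0 (shut) to 1.0 (fully open).
Only numpy, scipy, OpenCV 4.12 (cv2) and the standard library are available. Lean on these libraries where they do the work, as an engineer would, in place of code of your own. Each camera call takes 0.05 s, during which the arm holds its last target.

## Working session

There is one attempt and no reset: what is moved stays moved. The work goes in short steps, Python scripts to look and compute and a tool call to move; the robot and the scene stay as the last step left them, time stands still between calls to the robot, and variables do not carry over. Pictures are saved under pics/ and viewed, and the job is handed in when it is done.

Besides the shell and the picture viewer there is one more tool, called after "Call:" as name(argument=value, ...) on one line, values as JSON. servo_tool: Moves the arm, as the interface text tells. Its arguments: {"type":"object","properties":{"increments":{"type":"array","items":{"type":"array"}}},"required":["increments"]}

```bash
ls; mkdir -p pics; cat > h.py <<'E'
import numpy as np, cv2
from rig import bot
def cap(n,f):
    im,d=bot.capture(n); cv2.imwrite(f'pics/{f}.png',im); np.save(f'pics/{f}.npy',d); return im,d
def world(n,u,v,z,st=None):
    c=bot.camera_info(n);K=c["K"]
    p=np.array([(u-K[0][2])/K[0][0]*z,(v-K[1][2])/K[1][1]*z,z])
    if n=='wrist':
        st=st or bot.read_state(); m=np.array(c['mount']); q=m[:3,:3]@p+m[:3,3]
        return np.array(st['tcp_rot'])@q+np.array(st['position'])
    return np.array(c['R']).T@(p-np.array(c['t']))
def proj(n,X,st=None):
    c=bot.camera_info(n);K=np.array(c["K"]);X=np.array(X,float)
    if n=='wrist':
        st=st or bot.read_state(); m=np.array(c['mount']); q=np.array(st['tcp_rot']).T@(X-np.array(st['position'])); p=m[:3,:3].T@(q-m[:3,3])
    else: p=np.array(c['R'])@X+np.array(c['t'])
    w=K@p; return w[:2]/w[2]
E
python3 - <<'E'
from h import *
np.set_printoptions(precision=4,suppress=True)
print(bot.read_state())
for n in('side','top','wrist'):
    cap(n,n+'0'); print(n,bot.camera_info(n))
    for t in('clamp','cap','bolt','nut'):
        print(t,[(r['bbox'],round(r['p'],2)) for r in bot.find_in(n,t)][:3])
print(bot.read_state()['time_s'])
E
```

```text
pics
{'time_s': 0.0, 'joint_positions': array([ 60.1319,  30.2786,  82.157 ,  -0.0014,  67.688 , -10.2274]), 'qvel': array([ 0.0602, -0.0827, -0.0555,  0.0111,  0.0121,  0.0957]), 'tau': array([  0.0015, -44.0037, -17.6594,   0.0634,   0.0582,  -0.0002]), 'position': array([0.2097, 0.588 , 0.2216]), 'tcp_rot': array([[-0.9418,  0.3361, -0.0011],
       [ 0.3361,  0.9418, -0.0019],
       [ 0.0004, -0.0021, -1.    ]]), 'force': array([ 0.1908, -0.1307,  0.1121]), 'moment': array([ 0.0359, -0.0116, -0.0051]), 'opening': 1.000526871482489}
side {'K': array([[382.9563,   0.    , 317.3407],
       [  0.    , 382.9563, 202.3429],
       [  0.    ,   0.    ,   1.    ]]), 'R': array([[ 0.9868, -0.1618,  0.0119],
       [-0.0783, -0.5392, -0.8386],
       [ 0.1421,  0.8265, -0.5447]]), 't': array([-0.539 ,  0.2308,  0.773 ])}
clamp [([300.4, 262.4, 440.5, 349.8], 0.58)]
cap [([388.2, 259.1, 436.5, 318.5], 0.78)]
bolt [([301.9, 291.1, 345.9, 336.4], 0.72), ([374.9, 290.4, 390.7, 302.0], 0.51)]
nut [([301.9, 294.1, 330.7, 335.4], 0.64)]
top {'K': array([[449.1362,   0.    , 319.1839],
       [  0.    , 449.1362, 200.7034],
       [  0.    ,   0.    ,   1.    ]]), 'R': array([[ 0.1183, -0.993 ,  0.0042],
       [-0.9686, -0.1163, -0.2196],
       [ 0.2185,  0.0219, -0.9756]]), 't': array([0.133 , 0.6226, 0.9649])}
clamp [([471.0, 159.4, 518.3, 270.1], 0.72)]
cap [([480.1, 157.3, 516.9, 199.2], 0.7), ([162.9, 188.1, 199.1, 219.5], 0.49)]
bolt [([476.1, 234.1, 511.4, 269.0], 0.55)]
nut [([476.4, 249.5, 513.4, 270.6], 0.78), ([475.8, 234.5, 515.1, 268.9], 0.26)]
wrist {'K': array([[286.4117,   0.    , 321.3941],
       [  0.    , 286.4117, 194.9575],
       [  0.    ,   0.    ,   1.    ]]), 'mount': array([[ 0.0008, -0.9639, -0.2664,  0.0717],
       [ 1.    ,  0.0008,  0.    , -0.    ],
       [ 0.0002, -0.2664,  0.9639, -0.1609],
       [ 0.    ,  0.    ,  0.    ,  1.    ]])}
clamp []
cap []
bolt []
nut []
0.75
```

View pics/side0.png

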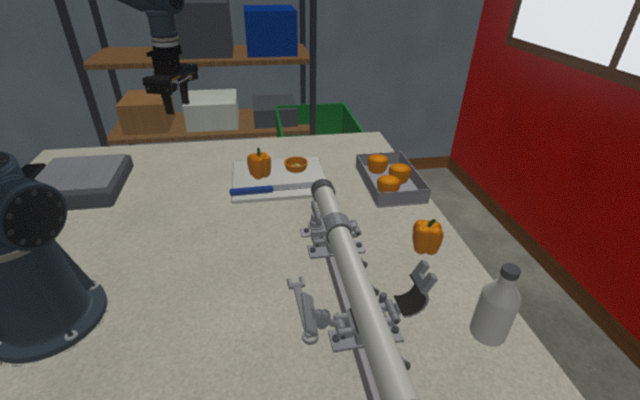

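View pics/top0.png

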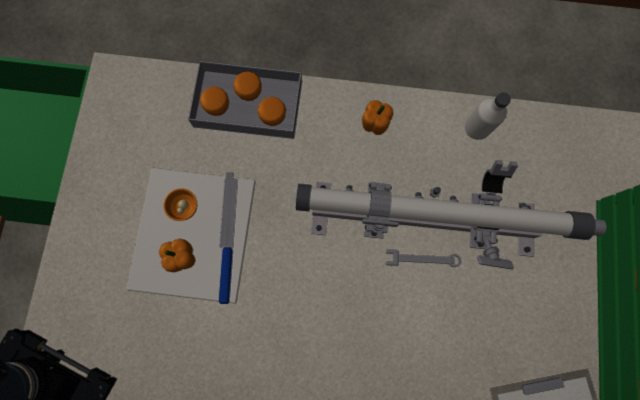

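```bash
python3 - <<'E'
from h import *
im=cv2.imread('pics/top0.png')[140:290,420:560]; cv2.imwrite('pics/t0z.png',cv2.resize(im,None,fx=5,fy=4.0*1.25 if 0 else 4,interpolation=cv2.INTER_CUBIC))
im=cv2.imread('pics/side0.png')[240:370,280:450]; cv2.imwrite('pics/s0z.png',cv2.resize(im,None,fx=4.5,fy=4.5,interpolation=cv2.INTER_CUBIC))
np.set_printoptions(precision=4,suppress=True)
d=np.load('pics/top0.npy')
ps=[]
for u in list(range(400,470,5))+list(range(510,560,5)):
    col=[(v,world('top',u,v,d[v,u])) for v in range(195,235) if d[v,u]>0]
    # points at top of pipe
    zs=np.array([p for _,p in col if 0.10<p[2]<0.135])
    if len(zs)>5:
        m=zs[zs[:,2]>0.11]; ps.append(m.mean(0)) 
        print(u,len(zs),zs[:,2].max(),m.mean(0))
pts=[]
for u in list(range(320,365))+list(range(395,470))+list(range(505,565)):
    for v in range(185,245):
        if d[v,u]>0:
            p=world('top',u,v,d[v,u])
            if p[2]>0.105:pts.append(p)
pts=np.array(pts)
from scipy.optimize import least_squares
def f(q):
    x0,k,z,r=q; n=np.array([-k,1,0])  # axis: x=x0+k*y
    dx=(pts[:,0]-x0-k*pts[:,1])/np.sqrt(1+k*k); return np.hypot(dx,pts[:,2]-z)-r
for fix in (0,1):
    g=(lambda q:f([*q,0.025])) if fix else f
    s=least_squares(g,[0.6,0,0.1]+([] if fix else [0.025]),loss='soft_l1',f_scale=0.002); print(s.x,np.abs(s.fun).mean(),len(pts))
E
```

```text
400 22 0.12870346871655217 [0.6001 0.0286 0.1208]
405 23 0.12697706942152043 [0.6015 0.0177 0.1205]
410 22 0.13037603525224506 [0.6014 0.0069 0.1213]
415 23 0.12818406290184886 [ 0.6004 -0.004   0.1218]
420 22 0.12656630264213953 [ 0.6018 -0.0149  0.1213]
425 23 0.1281844819429913 [ 0.6007 -0.0257  0.1221]
430 22 0.12795296355067562 [ 0.601  -0.0367  0.1215]
435 22 0.12801433511122046 [ 0.6011 -0.0475  0.1218]
440 23 0.12800721165330434 [ 0.6005 -0.0587  0.1207]
445 22 0.12688105809446273 [ 0.6015 -0.0692  0.1217]
450 23 0.12975400601753548 [ 0.6028 -0.0799  0.1222]
455 22 0.12870025135618113 [ 0.6019 -0.091   0.1216]
460 22 0.1262937111917563 [ 0.602  -0.1017  0.122 ]
465 22 0.1268020199639192 [ 0.6023 -0.1127  0.1215]
510 23 0.12829182671114348 [ 0.6029 -0.2102  0.1216]
515 22 0.127204496404099 [ 0.6031 -0.2211  0.1215]
520 21 0.12574678303321243 [ 0.6052 -0.2321  0.1208]
525 22 0.12761634524236656 [ 0.6047 -0.2429  0.121 ]
530 23 0.1265776533231334 [ 0.6035 -0.2532  0.122 ]
535 22 0.12778575114636975 [ 0.6039 -0.2644  0.1212]
540 22 0.12825015410088556 [ 0.6043 -0.2756  0.1204]
545 22 0.12852185508862868 [ 0.6044 -0.2861  0.1209]
550 23 0.1267875914785319 [ 0.6056 -0.2966  0.1214]
555 22 0.1269422716121946 [ 0.6057 -0.3074  0.1215]Traceback (most recent call last):
  File "<stdin>", line 18, in <module>
  File "h.py", line 6, in world
    c=bot.camera_info(n);K=c["K"]
ValueError: time passes only in moves, steps and waits
```

View pics/t0z.png

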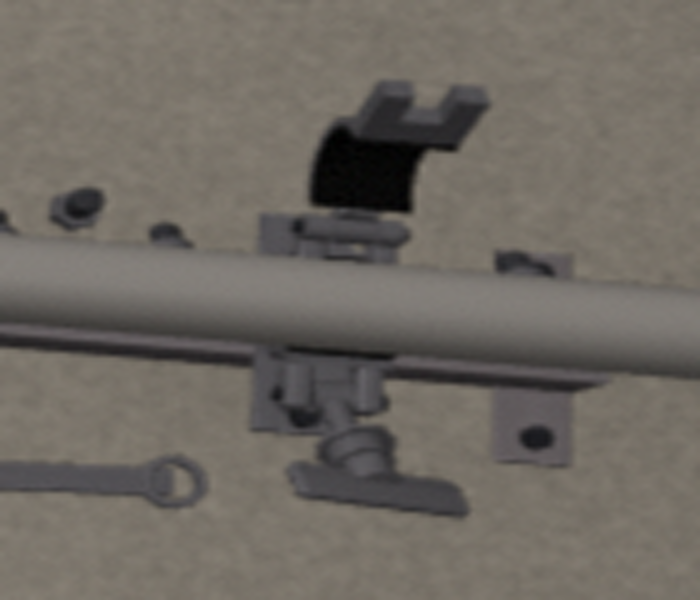

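View pics/s0z.png

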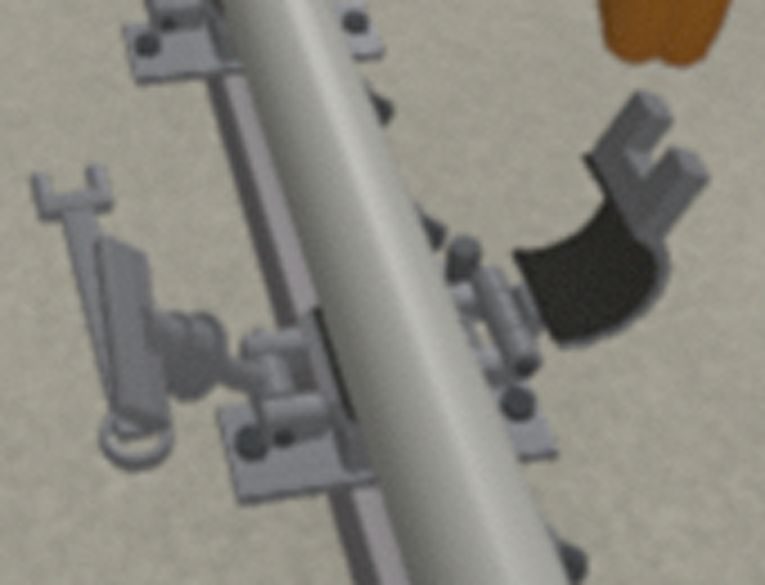

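```bash
cat > h.py <<'E'
import numpy as np, cv2, pickle, os
from rig import bot
if not os.path.exists('ci.pkl'): pickle.dump({n:bot.camera_info(n) for n in('side','top','wrist')},open('ci.pkl','wb'))
CI=pickle.load(open('ci.pkl','rb'))
np.set_printoptions(precision=4,suppress=True)
def cap(n,f):
    im,d=bot.capture(n); cv2.imwrite(f'pics/{f}.png',im); np.save(f'pics/{f}.npy',d); return im,d
def world(n,u,v,z,st=None):
    c=CI[n];K=c["K"]
    u=np.asarray(u,float);v=np.asarray(v,float);z=np.asarray(z,float)
    p=np.stack([(u-K[0][2])/K[0][0]*z,(v-K[1][2])/K[1][1]*z,z],-1)
    if n=='wrist':
        m=np.array(c['mount']); q=p@m[:3,:3].T+m[:3,3]
        return q@np.array(st['tcp_rot']).T+np.array(st['position'])
    return (p-np.array(c['t']))@np.array(c['R'])
def proj(n,X,st=None):
    c=CI[n];K=np.array(c["K"]);X=np.array(X,float)
    if n=='wrist':
        m=np.array(c['mount']); q=(X-np.array(st['position']))@np.array(st['tcp_rot']); p=(q-m[:3,3])@m[:3,:3]
    else: p=X@np.array(c['R']).T+np.array(c['t'])
    w=p@K.T; return w[...,:2]/w[...,2:]
def cloud(n,d,st=None):
    v,u=np.mgrid[0:400,0:640]; return world(n,u,v,d,st)
def zoom(src,dst,u0,v0,u1,v1,s,pts=()):
    im=cv2.imread(f'pics/{src}.png')[v0:v1,u0:u1]; im=cv2.resize(im,None,fx=s,fy=s,interpolation=cv2.INTER_CUBIC)
    for p in pts:
        cv2.drawMarker(im,(int((p[0]+.5-u0)*s),int((p[1]+.5-v0)*s)),(0,0,255),cv2.MARKER_CROSS,9,1)
    cv2.imwrite(f'pics/{dst}.png',im)
E
cat > fit.py <<'E'
from h import *
from scipy.optimize import least_squares
for n,f in(('top','top0'),('side','side0')):
    P=cloud(n,np.load(f'pics/{f}.npy')).reshape(-1,3)
    m=(abs(P[:,0]-0.603)<0.03)&(P[:,2]>0.108)&(P[:,2]<0.133)&(((P[:,1]>-0.12)&(P[:,1]<0.03))|((P[:,1]<-0.21)&(P[:,1]>-0.31)))
    pts=P[m]
    def f(q):
        x0,k,z=q; dx=(pts[:,0]-x0-k*(pts[:,1]+.165))/np.sqrt(1+k*k); return np.hypot(dx,pts[:,2]-z)-.025
    s=least_squares(f,[0.6,0,0.1],loss='soft_l1',f_scale=0.002); print(n,s.x,np.abs(s.fun).mean(),len(pts))
E
python3 fit.py
```

```text
top [ 0.6059 -0.0152  0.1006] 0.0011299379009860697 2414
side [ 0.6047 -0.0149  0.1004] 0.0006118733819178397 2961
```

```bash
cat > fit2.py <<'E'
from h import *
X0,Y0,YAW=0.6053,-0.165,0.015
cx=np.array([np.cos(YAW),np.sin(YAW),0]);cy=np.array([-np.sin(YAW),np.cos(YAW),0])
for n,f in(('top','top0'),('side','side0')):
    P=cloud(n,np.load(f'pics/{f}.npy')).reshape(-1,3); P=P[(abs(P[:,1]+.165)<.1)&(abs(P[:,0]-.6)<.2)&(P[:,2]<0.3)]
    Q=np.c_[(P-[X0,Y0,0])@cx,(P-[X0,Y0,0])@cy,P[:,2]-.041]*1000
    c=Q[(Q[:,0]>48)&(Q[:,2]>40)&(abs(Q[:,1])<60)]
    print(n,'cap pts',len(c),'y range',np.percentile(c[:,1],[1,3,10,50,90,97,99]))
    lug=c[c[:,2]>95]; print('lug',len(lug),lug.mean(0),np.percentile(lug[:,1],[2,10,50,90,98]),'zmax',np.percentile(c[:,2],[95,99]),'xmax',np.percentile(c[:,0],[95,99]))
    for z in range(50,150,8):
        s=c[(c[:,2]>=z)&(c[:,2]<z+8)]
        if len(s): print(z,len(s),'x',np.percentile(s[:,0],[5,50,95]).round(1),'y',np.percentile(s[:,1],[3,50,97]).round(1))
    w=Q[(Q[:,0]<-60)&(Q[:,2]>15)&(abs(Q[:,1])<60)]
    print('bolt pts',len(w),np.percentile(w,[1,5,50,95,99],axis=0))
    ft=Q[(abs(abs(Q[:,0])-55)<10)&(Q[:,2]>-3)&(Q[:,2]<9)&(abs(Q[:,1])<50)]; print('foot',len(ft),np.percentile(ft,[1,5,50,95,99],axis=0))
E
python3 fit2.py
```

```text
top cap pts 760 y range [-30.1665 -29.0405 -25.4541  -6.2713  12.7993  13.746   14.2988]
lug 366 [ 86.7013  -6.2124 135.0986] [-29.4858 -25.8828  -6.1584  13.2212  13.9522] zmax [149.947  152.7992] xmax [ 96.1818 100.9888]
50 1 x [51.5 51.5 51.5] y [12.8 12.8 12.8]
58 12 x [48.4 49.4 51.4] y [-28.6  -0.4  13. ]
66 114 x [49.4 62.2 72.7] y [-29.7  -7.6  13.4]
74 196 x [53.7 71.8 81.7] y [-28.5  -6.5  13.3]
82 65 x [79.1 83.5 86.7] y [-29.   -7.4  13.5]
90 8 x [84.2 86.9 91.2] y [-1.2 10.7 14. ]
98 9 x [86.3 88.8 93.1] y [ 9.6 13.3 14.3]
106 4 x [85.6 88.5 90.7] y [13.  13.2 14.2]
114 28 x [75.1 77.2 88.5] y [-27.5   1.7  13.8]
122 79 x [75.5 79.4 90.4] y [-28.4  -7.2  13.8]
130 96 x [80.8 84.  93.4] y [-29.1  -8.9  13.5]
138 60 x [ 84.2  88.  100.6] y [-29.2 -16.8  14. ]
146 86 x [ 88.9  94.1 101.1] y [-29.1   0.6  13.5]
bolt pts 486 [[-113.351   -47.1968   58.1027]
 [-112.0091  -42.8693   66.741 ]
 [ -97.8808   -7.4463   89.6353]
 [ -69.9179   20.6601   98.8113]
 [ -62.3574   24.7189  101.6283]]
foot 142 [[-64.2446 -27.877    1.3164]
 [-63.6637 -19.9236   2.6152]
 [-49.2454   4.4122 
[... 555 characters left out ...]
 y [-31.4 -16.3  11.3]
98 27 x [85.  86.  92.6] y [-31.6 -30.  -17.5]
106 19 x [83.4 87.  90.9] y [-32.1 -30.8 -29.8]
114 52 x [73.4 75.8 87.1] y [-31.7 -22.5  11.2]
122 133 x [75.2 78.3 88.1] y [-31.7 -15.8  11. ]
130 146 x [80.  83.  93.3] y [-31.4 -10.   10.1]
138 111 x [84.1 86.9 97.5] y [-31.7 -17.5  10.9]
146 124 x [87.8 91.5 99.8] y [-31.6 -18.5  12. ]
bolt pts 792 [[-114.7705  -50.7511   53.6872]
 [-113.2143  -48.7671   59.8096]
 [ -98.7566  -19.3731   87.9307]
 [ -69.3019   14.5956   98.1726]
 [ -62.3173   20.5469  100.3569]]
foot 299 [[-64.6497 -31.9067   1.356 ]
 [-63.6703 -31.4837   2.4623]
 [-49.1065 -20.1342   5.3581]
 [ 62.3469   7.4106   7.3862]
 [ 63.449   11.4756   8.3692]]
```

```bash
cat > cl.py <<'E'
from h import *
YAW=0.015; O=np.array([0.6054,-0.174,0.041])
Rc=np.array([[np.cos(YAW),-np.sin(YAW),0],[np.sin(YAW),np.cos(YAW),0],[0,0,1]])
def toC(P): return (np.asarray(P)-O)@Rc*1000
def toW(Q): return np.asarray(Q)/1000@Rc.T+O
def tcp():
    s=bot.read_state(); R=np.array(s['tcp_rot']); y=np.degrees(np.arctan2(-R[0,1],R[1,1]))
    print('t',round(s['time_s'],2),'tcpC',toC(s['position']).round(1),'yaw',round(y,1),'F',np.array(s['force']).round(1),'M',np.array(s['moment']).round(3),'op',round(s['opening'],3)); return s
E
python3 - <<'E'
from cl import *
for n,f in(('top','top0'),('side','side0')):
    Q=toC(cloud(n,np.load(f'pics/{f}.npy')).reshape(-1,3))
    m=(Q[:,0]<-45)&(Q[:,0]>-125)&(Q[:,2]>8)&(abs(Q[:,1])<55)
    W=Q[m]
    w=W[(W[:,0]<-85)&(W[:,2]>60)]
    c=np.median(w,0); u,s,vt=np.linalg.svd(w-w.mean(0),full_matrices=False)
    print(n,len(w),w.mean(0),s/np.sqrt(len(w)),'\n',vt)
    t=(w-w.mean(0))@vt[0]; print('ext',np.percentile(t,[1,50,99]))
    for lo in(-50,-40,-30,-20,-10,0,10,20,30,40):
        k=w[(w[:,1]>=lo)&(w[:,1]<lo+10)]
        if len(k)>3: print(lo,len(k),'x',np.percentile(k[:,0],[5,50,95]).round(1),'z',np.percentile(k[:,2],[5,50,95]).round(1))
    H=Q[(Q[:,0]>50)&(Q[:,0]<350)&(abs(Q[:,1])<200)&(Q[:,2]>40)]
    far=H[(H[:,0]>130)]; print('obst',len(far), far.min(0) if len(far) else '', far.max(0) if len(far) else '')
# model overlay
th,ph,psi=1.99,.85,0.1
def capP(a,y,h): return [43-a*np.cos(th)+h*np.sin(th), y, 60+a*np.sin(th)+h*np.cos(th)]
def nut(y,x,r):
    # nut frame x,y about bolt axis
    ax=np.array([-np.sin(ph),0,np.cos(ph)]); bx=np.array([np.cos(ph),0,np.sin(ph)]); by=np.array([0,1,0])
    dx=np.cos(psi)*bx+np.sin(psi)*by; dy=-np.sin(psi)*bx+np.cos(psi)*by
    return np.array([-49,0,40])+r*ax+x*dx+y*dy
L=[capP(a,y,h) for a in(70,104) for y in(-22,22) for h in(4,16)]+[capP(86,y,h) for y in(-8.5,8.5) for h in(4,16)]
L+=[nut(y,x,r) for y in(-38,38) for x in(-4,4) for r in(61,85)]
L+=[(x,y,0) for x in(-65,65) for y in(-22,22)]+[(43,y,60) for y in(-22,22)]
L=toW(np.array(L,float))
zoom('top0','t1z',430,140,550,290,4,proj('top',L)); zoom('side0','s1z',280,240,450,370,4.5,proj('side',L))
a=cv2.imread('pics/t1z.png');b=cv2.imread('pics/s1z.png')
E
```

```text
top 362 [-101.5815   -1.0022   91.2599] [20.492   9.1554  3.0226] 
 [[-0.0607 -0.9941 -0.0903]
 [-0.8014 -0.0054  0.5981]
 [-0.5951  0.1086 -0.7963]]
ext [-35.1451  -1.4128  38.1219]
-40 36 x [-113.2 -105.8  -95.7] z [81.3 89.4 93.8]
-30 43 x [-113.6 -105.2  -95.1] z [83.1 89.6 94.9]
-20 39 x [-113.2 -102.8  -91. ] z [82.1 91.4 96. ]
-10 59 x [-112.2  -99.9  -86.9] z [86.6 92.9 97.3]
0 68 x [-111.3  -96.   -85.8] z [76.3 90.1 98.5]
10 49 x [-111.4 -102.2  -87.1] z [ 69.1  94.8 100.7]
20 42 x [-111.6 -103.   -93.5] z [ 87.2  96.2 101.2]
30 24 x [-109.8 -101.6  -93. ] z [ 89.   95.4 101. ]
obst 877 [216.0976 -32.0518  40.104 ] [279.8484  34.5856 131.8204]
side 585 [-102.5527   -9.369    89.6978] [20.2948  9.5391  2.7911] 
 [[ 0.0125  0.9856  0.1687]
 [-0.8092 -0.0891  0.5807]
 [ 0.5874 -0.1438  0.7965]]
ext [-33.0168  -1.9933  39.9784]
-50 38 x [-113.3 -106.9 -100.2] z [78.1 86.1 91.8]
-40 71 x [-115.  -106.2  -96.9] z [80.3 88.9 93.4]
-30 72 x [-114.3 -105.7  -96.3] z [81.2 89.8 94.3]
-20 130 x [-112.8  -95.6  -86. ] z [66.9 85.6 95.5]
-10 95 x [-113.5  -99.6  -87. ] z [85.1 91.9 95.9]
0 62 x [-113.  -104.7  -88.3] z [82.4 94.2 98.5]
10 54 x [-112.9 -104.4  -94.5] z [86.4 95.6 99.4]
20 55 x [-112.7 -104.3  -94.4] z [ 88.7  96.5 101.2]
30 8 x [-111.4 -105.2  -98. ] z [ 92.4  96.9 100.3]
obst 1613 [215.7751 -35.6794  40.0617] [278.0866  26.6603 130.7676]
```

View pics/t1z.png

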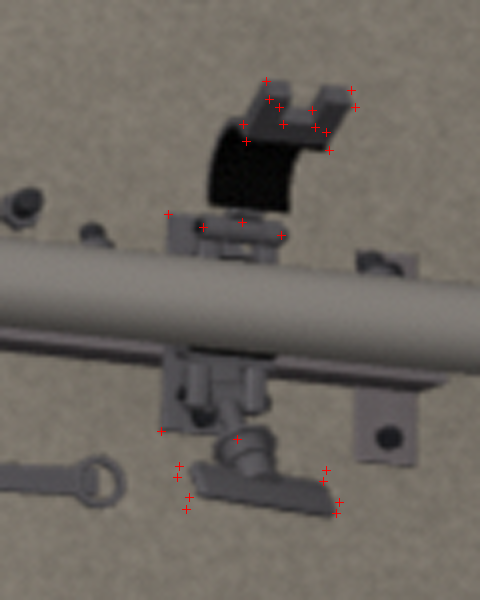

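View pics/s1z.png

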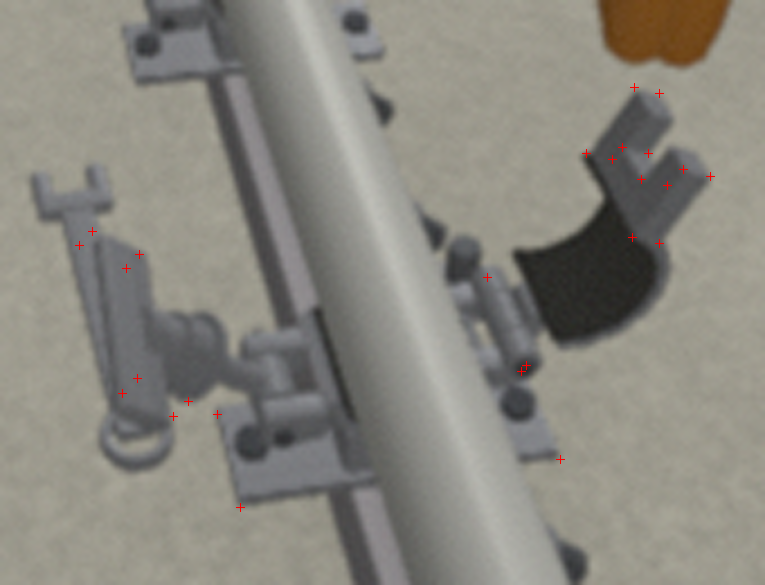

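```bash
python3 - <<'E'
from cl import *
s=tcp(); p=toC(s['position']); t=np.array([128,0,200.])
d=t-p; print('shift tool', -d[0],d[1],-d[2])
# yaw to turn
R=s['tcp_rot']; print('turn', np.degrees(np.arctan2(-R[0,1],R[1,1])-YAW))
E
```

```text
t 0.75 tcpC [-383.9  768.5  181.6] yaw -19.6 F [ 0.5 -0.4 -0.1] M [-0.044 -0.049 -0.033] op 1.002
shift tool -511.88643204422004 -768.4719475400295 -18.419764265358992
turn -20.49938608353801
```

Call:
servo_tool(increments=[[1,[0,0,-30],-10.25],[1,[0,0,-30],-10.25],[1,[-34,-51,0],0],[1,[-34,-51,0],0],[1,[-34,-51,0],0]])

```text
time_s: 1.38
position: [0.3151, 0.4359, 0.2829]
tcp_rot: [[-1.0, -0.016, 0.001], [-0.016, 1.0, 0.001], [-0.001, 0.001, -1.0]]
force: [0.5, -0.2, -0.8]
opening: 0.516
```

Call:
servo_tool(increments=[[1,[-34,-51,0],0],[1,[-34,-51,0],0],[1,[-34,-51,0],0],[1,[-34,-51,0],0],[1,[-34,-51,0],0]])

```text
time_s: 2.0
position: [0.4892, 0.183, 0.2829]
tcp_rot: [[-1.0, -0.015, 0.001], [-0.015, 1.0, 0.0], [-0.001, 0.0, -1.0]]
force: [0.4, 0.5, -0.5]
opening: 0.021
```

Call:
servo_tool(increments=[[1,[-34,-51,0],0],[1,[-34,-51,0],0],[1,[-34,-51,0],0],[1,[-34,-51,0],0],[1,[-34,-51,0],0]])

```text
time_s: 2.62
position: [0.6629, -0.0695, 0.2826]
tcp_rot: [[-1.0, -0.015, 0.0], [-0.015, 1.0, 0.0], [-0.0, 0.0, -1.0]]
force: [0.3, 0.6, 0.4]
opening: 0.004
```

```bash
python3 - <<'E'
from cl import *
s=tcp(); print(s['joint_positions']); cap('wrist','w1'); cap('side','s2')
E
```

```text
t 2.62 tcpC [ 59.1 103.7 241.6] yaw 0.8 F [0.3 0.6 0.4] M [ 0.056 -0.04   0.008] op 0.004
[ -15.5772   30.4224   71.5936    0.0212   77.9648 -106.424 ]
```

View pics/w1.png

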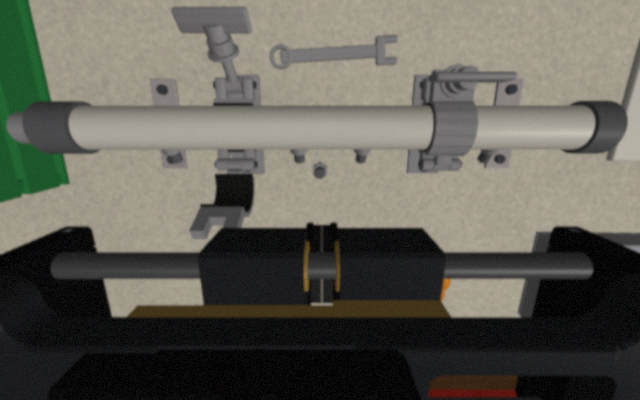

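View pics/s2.png

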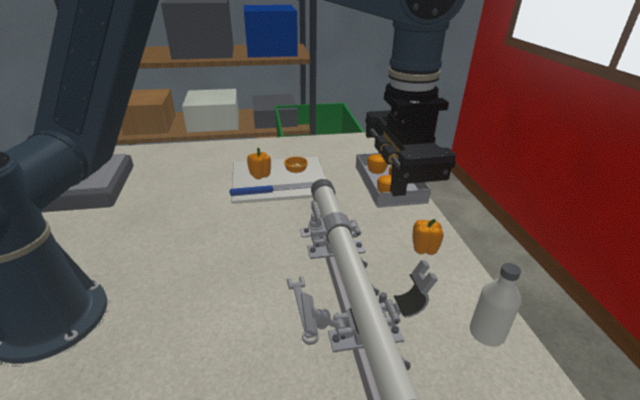

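Call:
servo_tool(increments=[[1,[-34.5,-52,0],0],[1,[-34.5,-52,0],0],[1,[0,0,50],0],[1,[0,0,52],0],[1,[0,0,0],0]])

```text
time_s: 3.35
position: [0.7285, -0.1688, 0.1746]
tcp_rot: [[-1.0, -0.015, -0.012], [-0.015, 1.0, 0.005], [0.012, 0.005, -1.0]]
force: [-0.0, 0.3, 1.0]
opening: 0.009
```

```bash
python3 - <<'E'
from cl import *
s=tcp(); cap('wrist','w2'); cap('side','s3')
a=cv2.imread('pics/w2.png'); zoom('s3','s3z',280,150,480,370,2.5)
E
python3 - <<'E'
import numpy as np
# trajectory for finger corner
c0=np.array
th=np.linspace(2.0,0,30); 
for t in th:
    tip=(43-104*np.cos(t)+16*np.sin(t),60+104*np.sin(t)+16*np.cos(t)); q=(43-97*np.cos(t)+16*np.sin(t),60+97*np.sin(t)+16*np.cos(t))
    print(round(t,2),np.round(tip,1),np.round(q,1))
E
```

```text
t 3.35 tcpC [123.2   3.4 133.6] yaw 0.9 F [-0.   0.3  1. ] M [0.01  0.049 0.011] op 0.009
2.0 [100.8 147.9] [ 97.9 141.5]
1.93 [ 94.6 151.7] [ 92.2 145.1]
1.86 [ 88.2 155. ] [ 86.2 148.3]
1.79 [ 81.5 157.9] [ 80.  151.1]
1.72 [ 74.7 160.3] [ 73.6 153.4]
1.66 [ 67.7 162.3] [ 67.1 155.3]
1.59 [ 60.6 163.7] [ 60.5 156.7]
1.52 [ 53.4 164.7] [ 53.8 157.7]
1.45 [ 46.2 165.2] [ 47.  158.2]
1.38 [ 38.9 165.1] [ 40.2 158.3]
1.31 [ 31.7 164.6] [ 33.5 157.8]
1.24 [ 24.5 163.6] [ 26.8 157. ]
1.17 [ 17.4 162.1] [ 20.1 155.6]
1.1 [ 10.4 160.1] [ 13.6 153.8]
1.03 [  3.6 157.6] [  7.2 151.6]
0.97 [ -3.  154.6] [  1.  148.9]
0.9 [ -9.4 151.2] [ -5.1 145.8]
0.83 [-15.6 147.4] [-10.9 142.2]
0.76 [-21.5 143.2] [-16.4 138.3]
0.69 [-27.1 138.5] [-21.7 134.1]
0.62 [-32.3 133.5] [-26.6 129.4]
0.55 [-37.2 128.1] [-31.2 124.5]
0.48 [-41.7 122.5] [-35.5 119.2]
0.41 [-45.8 116.5] [-39.4 113.7]
0.34 [-49.5 110.2] [-42.9 107.8]
0.28 [-52.7 103.7] [-46.  101.8]
0.21 [-55.5  97. ] [-48.6  95.6]
0.14 [-57.8  90.1] [-50.9  89.2]
0.07 [-59.7  83.1] [-52.7  82.6]
0.0 [-61.  76.] [-54.  76.]
```

View pics/w2.png

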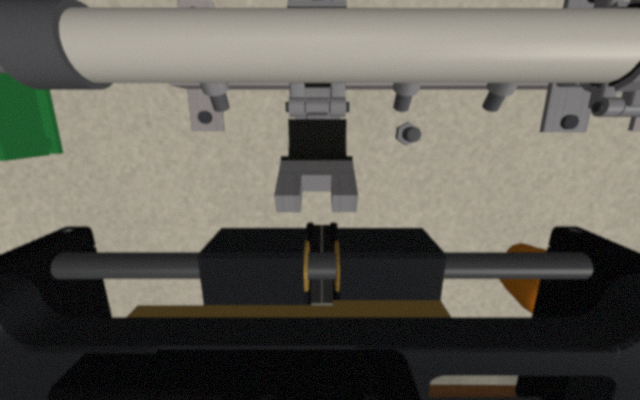

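View pics/s3z.png

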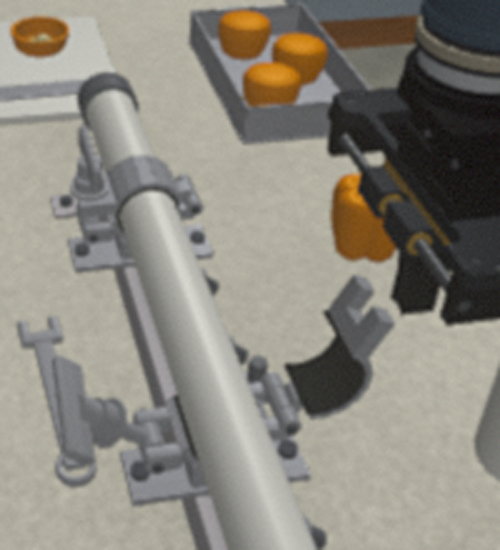

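Call:
servo_tool(increments=[[1,[8,-2,-2],0],[1,[10,0,-3],0],[1,[10,0,-4],0],[1,[10,0,-4],0],[1,[10,0,-4],0]])

```text
time_s: 4.08
position: [0.6832, -0.1735, 0.1979]
tcp_rot: [[-1.0, -0.015, -0.001], [-0.015, 1.0, -0.0], [0.001, -0.0, -1.0]]
force: [-0.8, -0.2, 0.3]
opening: 0.005
```

```bash
python3 - <<'E'
from cl import *
s=tcp(); cap('side','s4'); zoom('s4','s4z',280,150,480,370,2.5)
E
```

```text
t 4.08 tcpC [ 77.8  -0.7 156.9] yaw 0.9 F [-0.8 -0.2  0.3] M [ 0.046 -0.026  0.014] op 0.005
```

View pics/s4z.png

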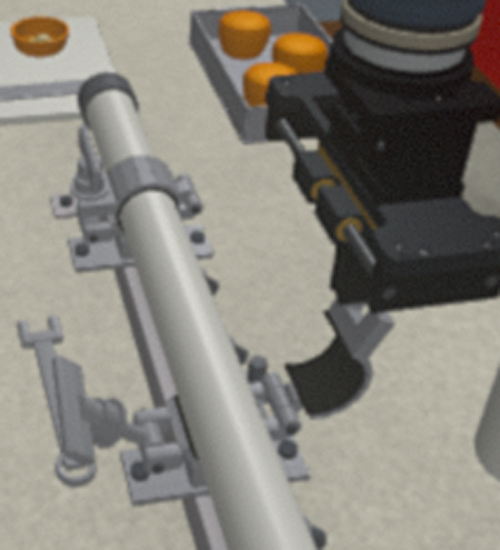

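Call:
servo_tool(increments=[[1,[0,1,-12],0],[1,[-24,0,0],0],[1,[-28,0,0],0],[1,[0,0,22],0],[1,[0,0,22],0]])

```text
time_s: 4.75
position: [0.7376, -0.1716, 0.1657]
tcp_rot: [[-1.0, -0.015, 0.002], [-0.016, 1.0, -0.001], [-0.002, -0.001, -1.0]]
force: [0.1, 0.0, -0.5]
opening: 0.007
```

Call:
servo_tool(increments=[[1,[0,0,0],0],[1,[8,0,0],0],[1,[8,0,0],0],[1,[5,0,0],0],[1,[0,0,0],0]])

```text
time_s: 5.38
position: [0.7162, -0.1723, 0.1671]
tcp_rot: [[-1.0, -0.015, 0.003], [-0.015, 1.0, -0.001], [-0.003, -0.001, -1.0]]
force: [1.6, -0.2, 0.9]
opening: 0.005
```

```bash
python3 - <<'E'
from cl import *
s=tcp(); cap('side','s5'); zoom('s5','s5z',280,150,480,370,2.5)
E
```

```text
t 5.38 tcpC [110.9  -0.  126.1] yaw 0.8 F [ 1.6 -0.2  0.9] M [-0.032 -0.232  0.023] op 0.005
```

View pics/s5z.png

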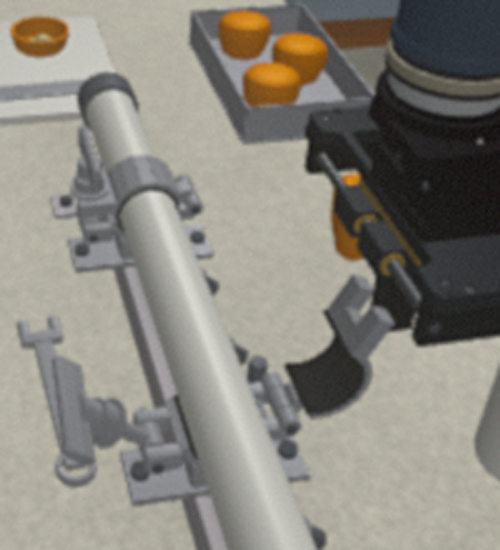

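Call:
servo_tool(increments=[[1,[8,0,-3],0],[1,[8,0,-3],0],[1,[8,0,-3],0],[1,[8,0,-3],0],[1,[8,0,-3],0]])

```text
time_s: 6.05
position: [0.6743, -0.1725, 0.1802]
tcp_rot: [[-1.0, -0.015, -0.002], [-0.015, 1.0, 0.0], [0.002, 0.0, -1.0]]
force: [2.6, -1.4, -1.8]
opening: 0.003
```

```bash
python3 - <<'E'
from cl import *
s=tcp(); cap('side','s6'); zoom('s6','s6z',280,150,480,370,2.5)
E
```

```text
t 6.05 tcpC [ 69.    0.4 139.2] yaw 0.9 F [ 2.6 -1.4 -1.8] M [-0.204 -0.47   0.013] op 0.003
```

View pics/s6z.png

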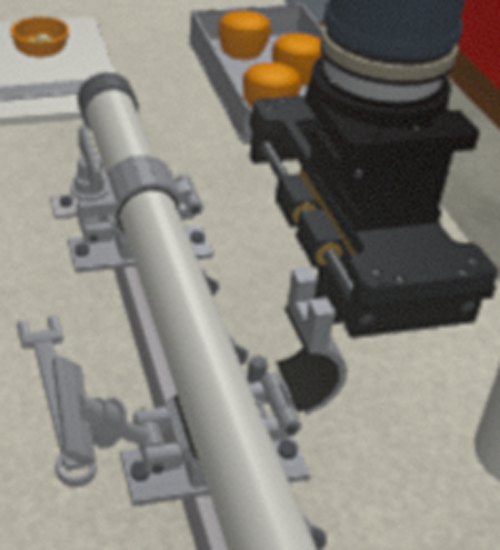

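Call:
servo_tool(increments=[[1,[8.5,0,-5],0],[1,[8.5,0,-5],0],[1,[8.5,0,-4],0],[1,[9,0,-2],0],[1,[9,0,1],0]])

```text
time_s: 6.72
position: [0.6313, -0.1732, 0.195]
tcp_rot: [[-1.0, -0.015, -0.0], [-0.015, 1.0, -0.0], [0.0, -0.0, -1.0]]
force: [3.3, -0.9, -5.6]
opening: 0.006
```

```bash
python3 - <<'E'
from cl import *
s=tcp(); cap('side','s7'); zoom('s7','s7z',280,150,480,370,2.5)
E
```

```text
t 6.72 tcpC [ 25.9   0.4 154. ] yaw 0.9 F [ 3.3 -0.9 -5.6] M [-0.193 -0.655 -0.004] op 0.006
```

View pics/s7z.png

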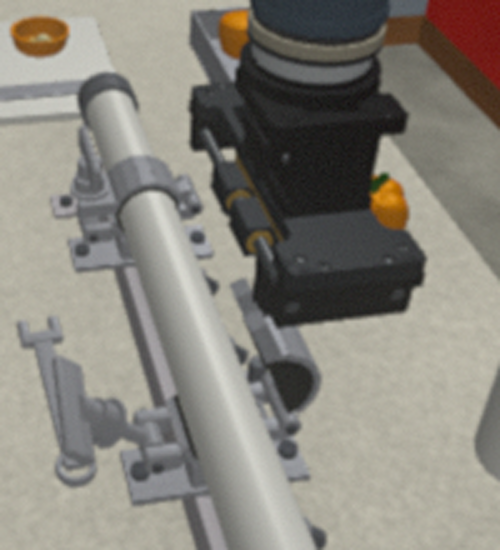

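Call:
servo_tool(increments=[[1,[8,0,2.5],0],[1,[8,0,3.4],0],[1,[7.5,0,4.1],0],[1,[7.1,0,4.7],0],[1,[6.7,0,5.3],0]])

```text
time_s: 7.4
position: [0.5943, -0.1738, 0.1757]
tcp_rot: [[-1.0, -0.015, 0.0], [-0.015, 1.0, -0.0], [-0.0, -0.0, -1.0]]
force: [2.2, -0.7, -0.4]
opening: 0.006
```

Call:
servo_tool(increments=[[1,[6.2,0,5.9],0],[1,[5.7,0,6.4],0],[1,[5,0,6.9],0],[1,[4.5,0,7.3],0],[1,[3.8,0,7.6],0]])

```text
time_s: 8.02
position: [0.5682, -0.1741, 0.1408]
tcp_rot: [[-1.0, -0.015, -0.002], [-0.015, 1.0, 0.0], [0.002, 0.0, -1.0]]
force: [-3.8, -2.0, 2.1]
opening: 0.004
```

```bash
python3 - <<'E'
from cl import *
s=tcp(); cap('side','s8'); zoom('s8','s8z',260,150,460,370,2.5)
E
```

```text
t 8.03 tcpC [-37.2   0.5  99.8] yaw 0.9 F [-3.8 -2.   2.1] M [-0.427  0.489  0.055] op 0.004
```

View pics/s8z.png

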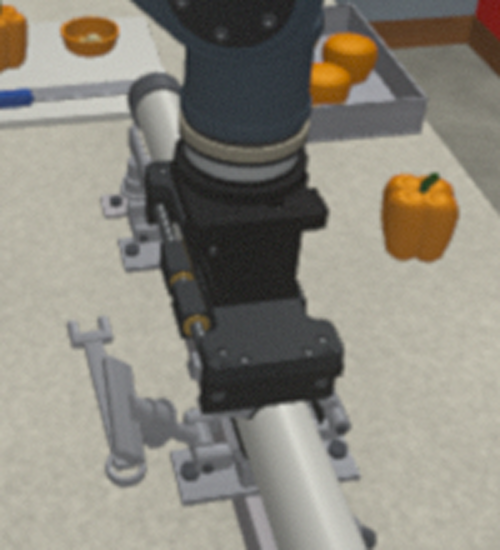

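```bash
python3 - <<'E'
from cl import *
s=tcp(); cap('wrist','w3'); cap('top','t3'); zoom('t3','t3z',420,140,560,290,4)
E
```

```text
t 8.07 tcpC [-37.7   0.5  98.7] yaw 0.9 F [-2.4 -3.1 -0.9] M [-0.572  0.412  0.061] op 0.004
```

View pics/w3.png

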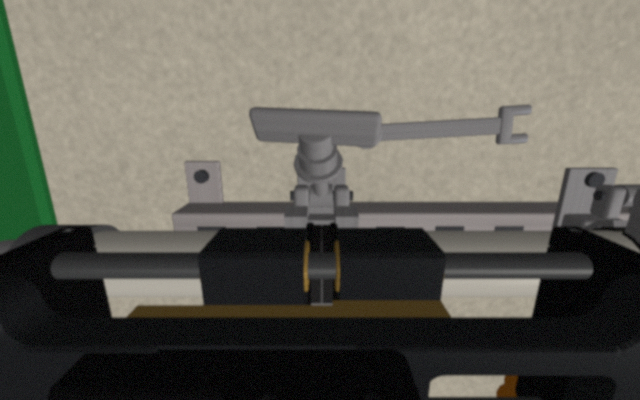

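View pics/t3z.png

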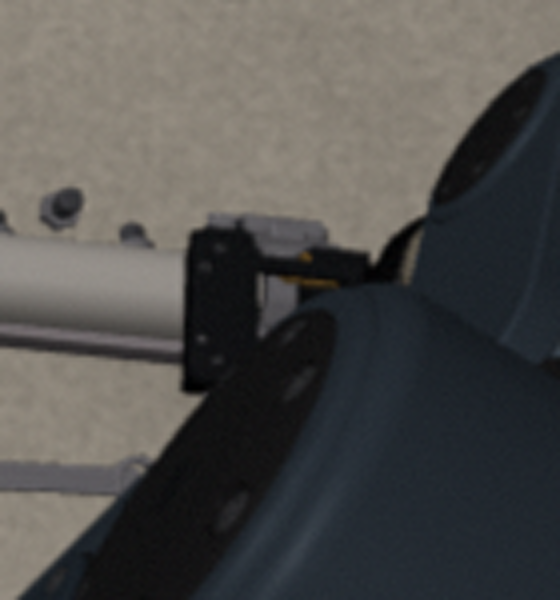

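Call:
servo_tool(increments=[[1,[3,0,5],0],[1,[2,0,5],0],[1,[1.5,0,4],0],[1,[1,0,4],0],[1,[0,0,0],0]])

```text
time_s: 8.8
position: [0.5624, -0.1736, 0.1231]
tcp_rot: [[-1.0, -0.014, 0.001], [-0.014, 1.0, 0.001], [-0.001, 0.001, -1.0]]
force: [0.6, 0.6, 0.6]
opening: 0.004
```

```bash
python3 - <<'E'
from cl import *
s=tcp(); cap('wrist','w4'); cap('side','s9'); zoom('s9','s9z',260,150,460,370,2.5)
E
```

```text
t 8.8 tcpC [-43.    1.1  82.1] yaw 0.8 F [0.6 0.6 0.6] M [ 0.06  -0.004 -0.021] op 0.004
```

View pics/s9z.png

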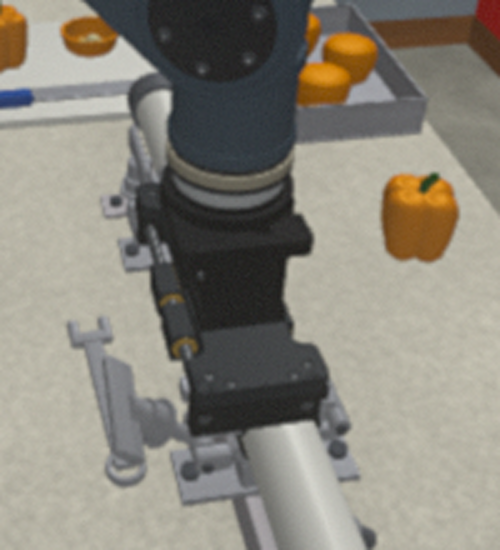

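View pics/w4.png

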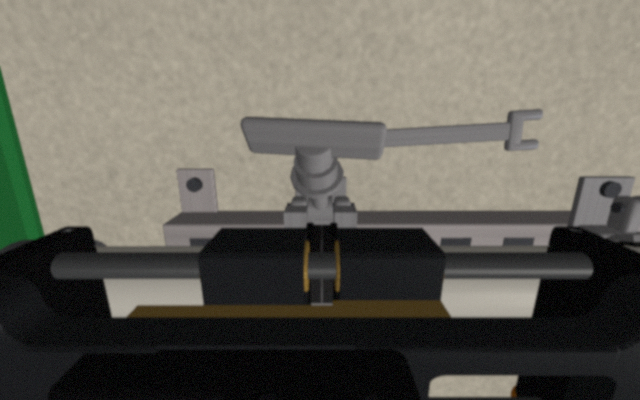

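Call:
servo_tool(increments=[[1,[0,0,2],0],[1,[0,0,2],0],[1,[0,0,0],0]])

```text
time_s: 9.28
position: [0.562, -0.1741, 0.1193]
tcp_rot: [[-1.0, -0.015, -0.0], [-0.015, 1.0, 0.0], [0.0, 0.0, -1.0]]
force: [-0.8, 0.3, 0.6]
opening: 0.008
```

```bash
python3 - <<'E'
from cl import *
s=tcp()
E
```

```text
t 9.28 tcpC [-43.4   0.6  78.3] yaw 0.9 F [-0.8  0.3  0.6] M [ 0.029  0.01  -0.022] op 0.008
```

Call:
servo_tool(increments=[[1,[0,0,1.5],0],[1,[0,0,1.5],0],[1,[0,0,0],0]])

```text
time_s: 9.65
position: [0.562, -0.1742, 0.117]
tcp_rot: [[-1.0, -0.015, 0.0], [-0.015, 1.0, -0.0], [-0.0, -0.0, -1.0]]
force: [-1.4, 1.1, 4.9]
opening: 0.004
```

```bash
python3 - <<'E'
from cl import *
s=tcp()
E
```

```text
t 9.65 tcpC [-43.4   0.4  76. ] yaw 0.9 F [-1.4  1.1  4.9] M [ 0.066  0.254 -0.014] op 0.004
```

Call:
servo_tool(increments=[[1,[0,0,0.7],0],[1,[0,0,0.7],0],[1,[0,0,0],0]])

```text
time_s: 10.02
position: [0.562, -0.1742, 0.1169]
tcp_rot: [[-1.0, -0.015, 0.001], [-0.015, 1.0, -0.0], [-0.001, -0.0, -1.0]]
force: [-3.0, 1.2, 11.8]
opening: 0.002
```

```bash
python3 - <<'E'
from cl import *
s=tcp()
E
```

```text
t 10.03 tcpC [-43.4   0.4  75.9] yaw 0.9 F [-3.   1.2 11.8] M [ 0.246  0.576 -0.02 ] op 0.002
```

Call:
servo_tool(increments=[[1,[0,0,-3],0],[1,[0,0,-30],0],[1,[0,0,-50],0],[1,[-50,0,-30],0],[1,[-60,0,0],0]])

```text
time_s: 10.65
position: [0.6746, -0.1736, 0.2322]
tcp_rot: [[-1.0, -0.014, 0.007], [-0.014, 1.0, -0.003], [-0.007, -0.003, -1.0]]
force: [0.7, -0.4, -0.0]
opening: 0.0
```

```bash
python3 - <<'E'
from cl import *
s=tcp(); cap('wrist','w5'); cap('side','s10'); zoom('s10','s10z',270,250,430,370,4.5)
E
```

```text
t 10.65 tcpC [ 69.2  -0.6 191.2] yaw 0.8 F [ 0.7 -0.4 -0. ] M [-0.078 -0.001  0.017] op 0.0
```

View pics/s10z.png

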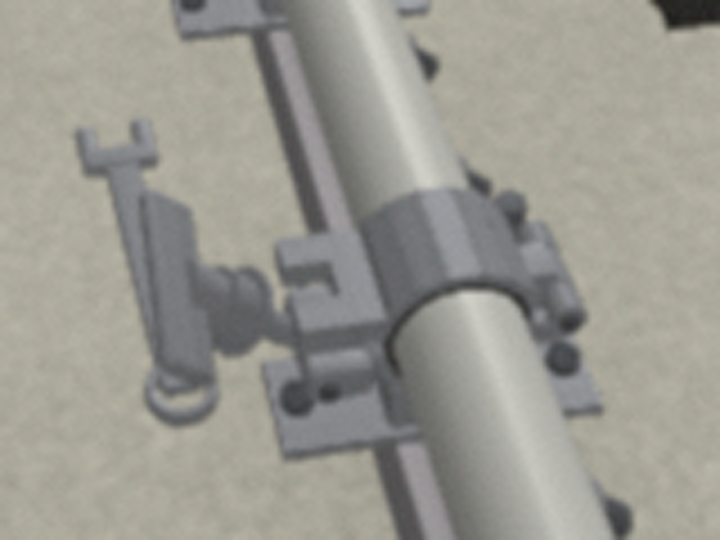

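View pics/w5.png

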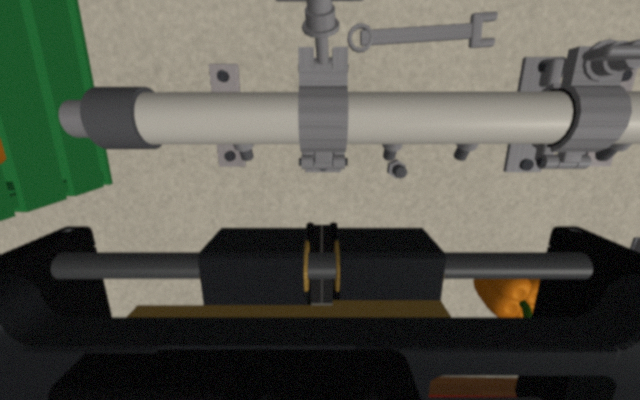

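Call:
servo_tool(increments=[[1,[53,3,-10],0],[1,[53,3,0],0],[1,[53,0,0],0],[1,[53,0,0],0],[1,[0,0,0],0]])

```text
time_s: 11.38
position: [0.4546, -0.1678, 0.237]
tcp_rot: [[-1.0, -0.013, -0.006], [-0.013, 1.0, 0.003], [0.006, 0.003, -1.0]]
force: [0.1, -0.3, 0.5]
opening: 0.009
```

```bash
python3 - <<'E'
from cl import *
s=tcp()
E
```

```text
t 11.38 tcpC [-150.7    8.5  196. ] yaw 0.7 F [ 0.1 -0.3  0.5] M [ 0.024 -0.023  0.011] op 0.009
```

Call:
servo_tool(increments=[[1,[0,0,55],0],[1,[0,0,58],0],[1,[0,0,0],0],[1,[-5,-2,0],0],[1,[0,0,0],0]])

```text
time_s: 12.0
position: [0.4676, -0.1731, 0.1276]
tcp_rot: [[-1.0, -0.015, 0.006], [-0.015, 1.0, -0.004], [-0.006, -0.004, -1.0]]
force: [0.2, 0.2, -0.1]
opening: 0.008
```

```bash
python3 - <<'E'
from cl import *
s=tcp(); cap('side','s11'); zoom('s11','s11z',240,220,430,370,4)
E
```

```text
t 12.0 tcpC [-137.8    3.    86.6] yaw 0.9 F [ 0.2  0.2 -0.1] M [ 0.011 -0.011  0.024] op 0.008
```

View pics/s11z.png

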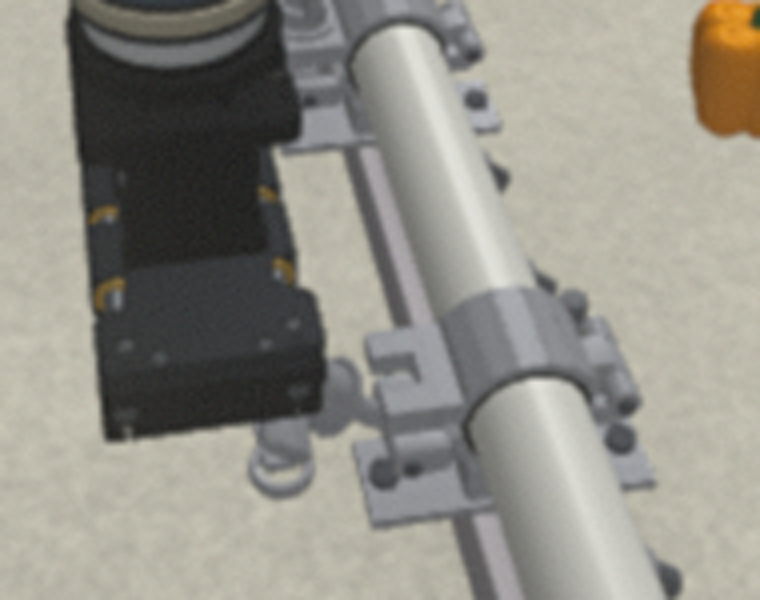

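Call:
servo_tool(increments=[[1,[0,-2,7],0],[1,[-4,0,0],0],[1,[-4,0,0],0],[1,[-4,0,0],0],[1,[0,0,0],0]])

```text
time_s: 12.68
position: [0.4775, -0.1735, 0.1181]
tcp_rot: [[-1.0, -0.015, 0.0], [-0.015, 1.0, -0.0], [-0.0, -0.0, -1.0]]
force: [-0.3, -1.3, 0.5]
opening: 0.006
```

```bash
python3 - <<'E'
from cl import *
s=tcp();cap('wrist','w6')
E
```

```text
t 12.68 tcpC [-127.9    2.4   77.1] yaw 0.9 F [-0.3 -1.3  0.5] M [0.024 0.059 0.01 ] op 0.006
```

View pics/w6.png

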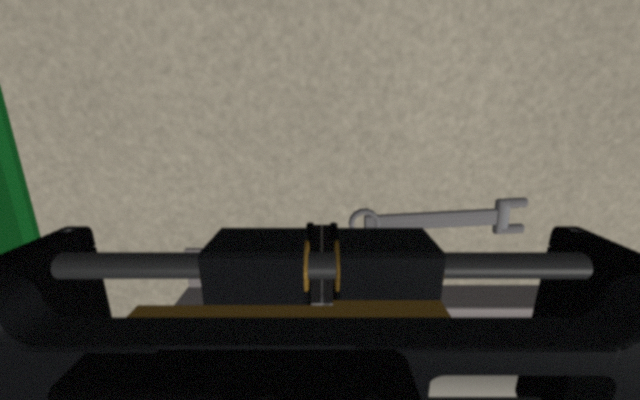

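Call:
servo_tool(increments=[[1,[-3,3.5,0],0],[1,[-5.6,0,-6],0],[1,[-6.3,1,-5.7],0],[1,[-6.8,1,-5.2],0],[1,[0,0,0],0]])

```text
time_s: 13.35
position: [0.5001, -0.168, 0.1358]
tcp_rot: [[-1.0, -0.015, 0.003], [-0.015, 1.0, -0.001], [-0.003, -0.001, -1.0]]
force: [-0.9, -0.6, 1.1]
opening: 0.004
```

```bash
python3 - <<'E'
from cl import *
s=tcp();cap('side','s12'); zoom('s12','s12z',240,220,430,370,4)
E
```

```text
t 13.35 tcpC [-105.2    7.6   94.8] yaw 0.9 F [-0.9 -0.6  1.1] M [-0.003  0.199 -0.017] op 0.004
```

View pics/s12z.png

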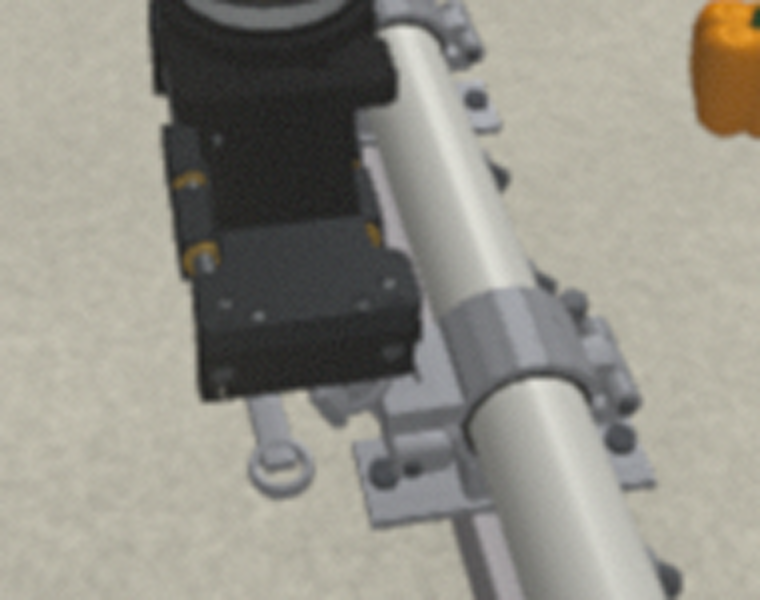

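Call:
servo_tool(increments=[[1,[-7.2,0,-4.4],0],[1,[-7.7,0,-3.7],0],[1,[0,0,0],0]])

```text
time_s: 13.78
position: [0.5149, -0.1678, 0.1435]
tcp_rot: [[-1.0, -0.015, 0.002], [-0.015, 1.0, -0.001], [-0.002, -0.001, -1.0]]
force: [-1.0, -0.7, 0.3]
opening: 0.007
```

```bash
python3 - <<'E'
from cl import *
s=tcp();cap('side','s13'); zoom('s13','s13z',240,220,430,370,4)
E
```

```text
t 13.78 tcpC [-90.4   7.6 102.5] yaw 0.9 F [-1.  -0.7  0.3] M [ 0.047  0.137 -0.021] op 0.007
```

View pics/s13z.png

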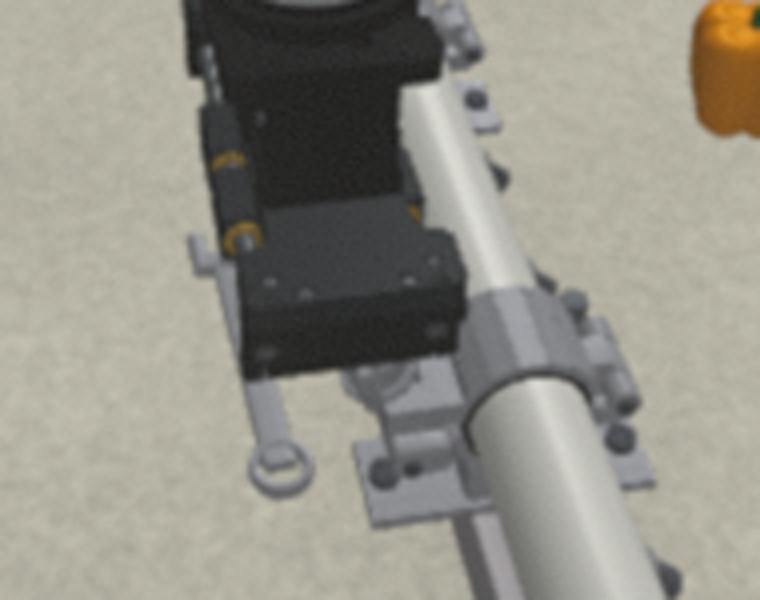

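Bolt following the finger with ~1 N. Continue.

Call:
servo_tool(increments=[[1,[-8,0,-2.8],0],[1,[-8,0,-2.3],0],[1,[0,0,0],0]])

```text
time_s: 14.2
position: [0.531, -0.1675, 0.1485]
tcp_rot: [[-1.0, -0.015, 0.002], [-0.015, 1.0, -0.001], [-0.002, -0.001, -1.0]]
force: [0.4, 0.2, 0.1]
opening: 0.003
```

```bash
python3 - <<'E'
from cl import *
s=tcp();cap('side','s14'); zoom('s14','s14z',240,220,430,370,4)
E
```

```text
t 14.2 tcpC [-74.3   7.6 107.5] yaw 0.9 F [0.4 0.2 0.1] M [ 0.036 -0.004  0.021] op 0.003
```

View pics/s14z.png

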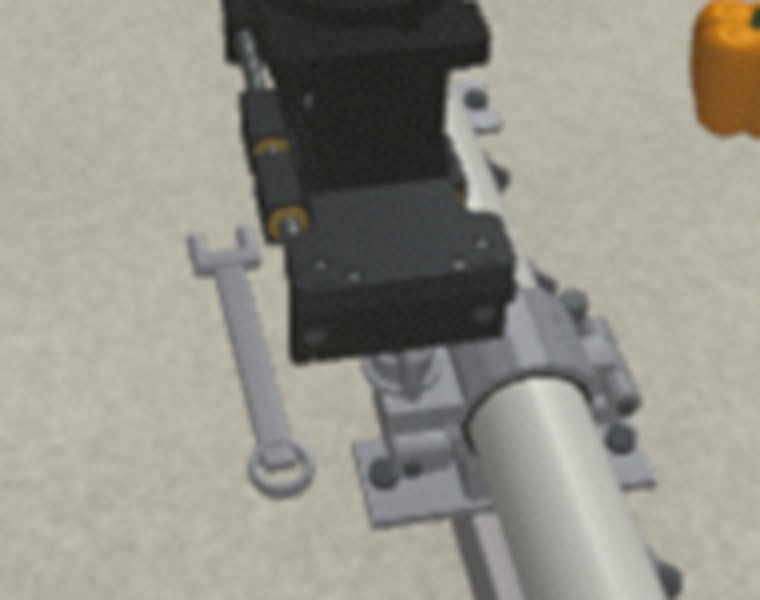

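Call:
servo_tool(increments=[[1,[-4,0,-2],0],[1,[-4,0,-2],0],[1,[-2,0,-1],0],[1,[0,0,0],0]])

```text
time_s: 14.75
position: [0.5402, -0.1672, 0.1535]
tcp_rot: [[-1.0, -0.015, 0.001], [-0.015, 1.0, -0.001], [-0.001, -0.001, -1.0]]
force: [0.0, -0.1, 0.4]
opening: 0.007
```

```bash
python3 - <<'E'
from cl import *
s=tcp();cap('side','s15'); zoom('s15','s15z',240,220,430,370,4)
E
```

```text
t 14.75 tcpC [-65.1   7.7 112.5] yaw 0.9 F [ 0.  -0.1  0.4] M [ 0.04   0.014 -0.016] op 0.007
```

View pics/s15z.png

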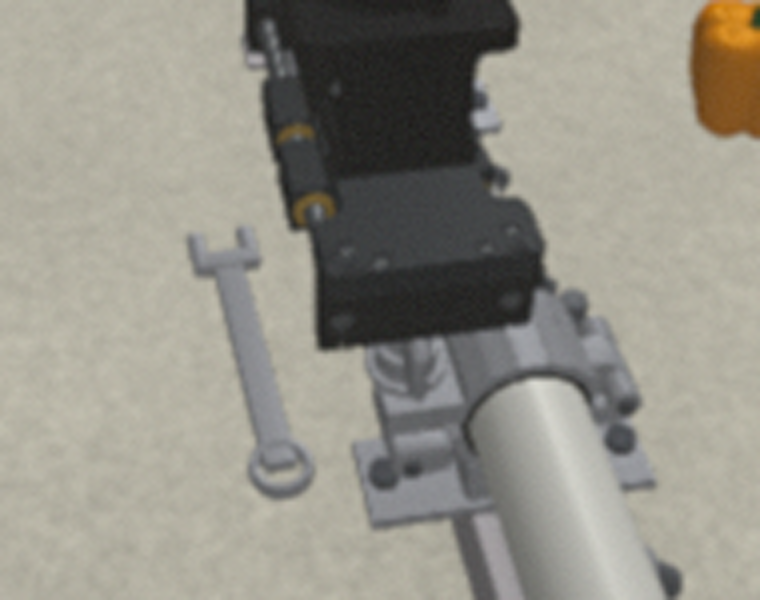

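Call:
servo_tool(increments=[[1,[-1.5,0,0],0],[1,[-1.5,0,0],0],[1,[0,0,0],0]])

```text
time_s: 15.18
position: [0.5416, -0.1669, 0.1531]
tcp_rot: [[-1.0, -0.015, -0.002], [-0.015, 1.0, 0.0], [0.002, 0.0, -1.0]]
force: [-4.1, -1.2, 2.2]
opening: 0.005
```

```bash
python3 - <<'E'
from cl import *
s=tcp()
E
```

```text
t 15.18 tcpC [-63.7   8.1 112.1] yaw 0.9 F [-4.1 -1.2  2.2] M [-0.04   0.639 -0.104] op 0.005
```

Call:
servo_tool(increments=[[1,[4,0,0],0],[1,[0,0,-50],0],[1,[-45,-4,-50],0],[1,[-50,-4,0],0],[1,[0,0,0],0]])

```text
time_s: 15.8
position: [0.6339, -0.1738, 0.25]
tcp_rot: [[-1.0, -0.016, 0.005], [-0.016, 1.0, -0.001], [-0.005, -0.002, -1.0]]
force: [-0.2, -0.3, -0.5]
opening: 0.002
```

```bash
python3 - <<'E'
from cl import *
s=tcp();import pickle;cap('wrist','w7');pickle.dump(s,open('w7.pkl','wb'));cap('side','s16'); zoom('s16','s16z',270,230,430,370,4.3)
E
```

```text
t 15.8 tcpC [ 28.5  -0.3 209. ] yaw 0.9 F [-0.2 -0.3 -0.5] M [ 0.032  0.085 -0.013] op 0.002
```

View pics/s16z.png

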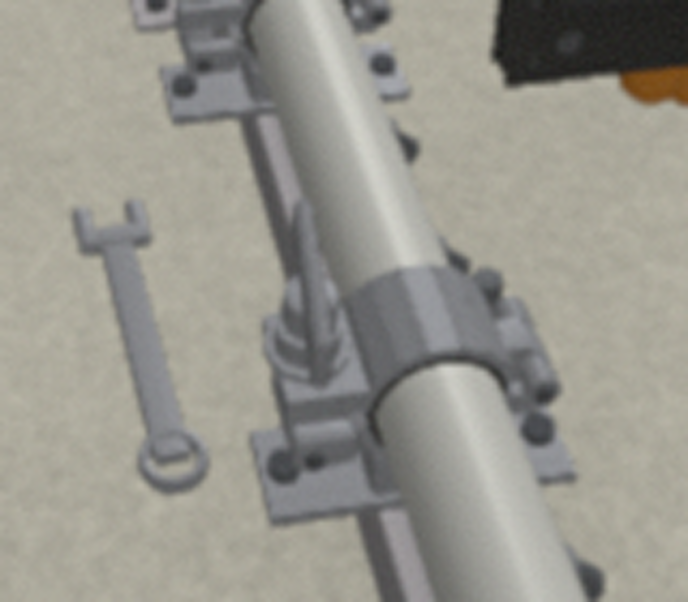

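View pics/w7.png

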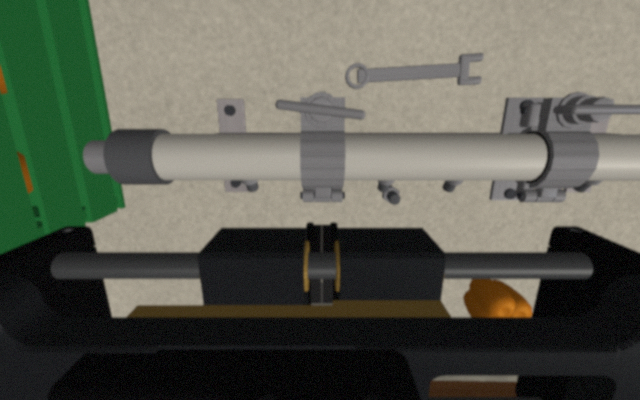

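```bash
python3 - <<'E'
from cl import *
import pickle
for n,f,s in(('wrist','w7',pickle.load(open('w7.pkl','rb'))),('side','s16',None)):
    Q=toC(cloud(n,np.load(f'pics/{f}.npy'),s).reshape(-1,3))
    w=Q[(abs(Q[:,0]+49)<30)&(abs(Q[:,1])<60)&(Q[:,2]>104)&(Q[:,2]<140)]
    r=cv2.minAreaRect(w[:,:2].astype(np.float32)); t=w[w[:,2]>np.percentile(w[:,2],60)]
    v=np.linalg.svd(w[:,:2]-w[:,:2].mean(0),full_matrices=False)[2][0]; v*=np.sign(v[1])
    e=(w[:,:2]-w[:,:2].mean(0))@v
    c=w[:,:2].mean(0)+v*(np.percentile(e,1)+np.percentile(e,99))/2
    print(n,len(w),'ctr',c,'psi',np.arctan2(-v[0],v[1]),'ext',np.percentile(e,[1,99]),'z',np.percentile(w[:,2],[50,90,98]))
    L=Q[(abs(Q[:,0]+49)<10)&(abs(Q[:,1])<30)&(Q[:,2]>60)&(Q[:,2]<90)]; print('lug y',np.percentile(L[:,1],[1,99]))
    k=Q[(abs(Q[:,0])<15)&(abs(Q[:,1])<30)&(Q[:,2]>85)]; print('shell',np.percentile(k[:,1],[1,99]),np.percentile(k[:,2],[50,98]))
E
```

```text
wrist 1142 ctr [-48.3489  -1.5062] psi -0.11929103334861403 ext [-35.7883  36.0035] z [121.9873 123.6519 124.4619]
lug y [-21.3735  21.7569]
shell [-29.4425  29.281 ] [311.7328 330.0432]
side 310 ctr [-50.782   -4.5374] psi -0.11105550694323041 ext [-31.301   40.2031] z [121.6015 124.3682 125.0182]
lug y [-23.435    7.0843]
shell [-29.7715  26.3878] [388.5959 465.3747]
```

Call:
servo_tool(increments=[[0.5,[39,0,0],10.7],[0.5,[0,0,0],10.7],[0.5,[0,0,0],10.7],[0.5,[0,0,0],10.7],[0.5,[0,0,0],10.7]])

```text
time_s: 16.52
position: [0.5894, -0.1735, 0.2489]
tcp_rot: [[-0.601, 0.799, -0.002], [0.799, 0.601, 0.001], [0.002, -0.001, -1.0]]
force: [-0.4, 0.0, 0.1]
opening: 0.458
```

Call:
servo_tool(increments=[[0.5,[0,0,0],10.7],[0.5,[0,0,0],10.7],[0.5,[0,0,0],10.7],[0.5,[0,0,0],10.7],[0.5,[0,0,0],0.5]])

```text
time_s: 17.15
position: [0.5898, -0.1736, 0.249]
tcp_rot: [[0.102, 0.995, -0.002], [0.995, -0.102, 0.001], [0.001, -0.002, -1.0]]
force: [0.7, -0.6, 0.1]
opening: 0.499
```

```bash
cat >> cl.py <<'E'
def goal(x,y,z):
    s=tcp(); d=(toW([x,y,z])-np.array(s['position']))@np.array(s['tcp_rot'])*1000; print('joints',np.array(s['joint_positions']).round(1),'need tool',d.round(1)); return s
E
python3 - <<'E'
from cl import *
goal(-49,-1.5,150)
E
```

```text
t 17.15 tcpC [-15.6   0.6 208. ] yaw -95.9 F [ 0.7 -0.6  0.1] M [-0.122  0.044  0.002] op 0.499
joints [-26.8  27.9  81.8   0.   70.4 -20.9] need tool [ -6.1 -32.8  58.1]
```

Call:
servo_tool(increments=[[0.5,[-6,-33,0],0],[0.5,[0,0,50],0],[0.5,[0,0,10],0],[0.5,[0,0,0],0]])

```text
time_s: 17.65
position: [0.5576, -0.1764, 0.1892]
tcp_rot: [[0.102, 0.995, -0.001], [0.995, -0.102, 0.001], [0.001, -0.001, -1.0]]
force: [0.1, 0.4, -0.5]
opening: 0.499
```

```bash
python3 - <<'E'
from cl import *
import pickle
s=goal(-49,-1.5,113);cap('wrist','w8');cap('side','s17'); zoom('s17','s17z',240,200,430,350,4)
E
```

```text
t 17.65 tcpC [-47.8  -1.6 148.2] yaw -95.9 F [ 0.1  0.4 -0.5] M [-0.138  0.025 -0.004] op 0.499
joints [-28.5  29.5  89.9   0.   60.7 -22.6] need tool [-0.  -1.1 35.2]
```

View pics/s17z.png

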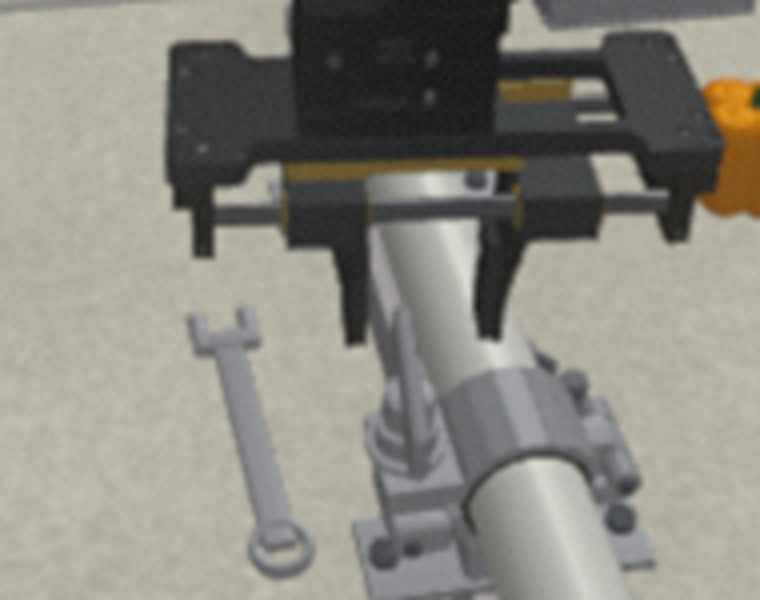

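View pics/w8.png

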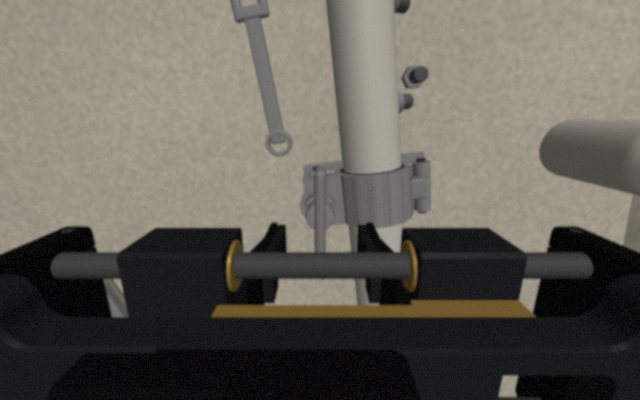

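Call:
servo_tool(increments=[[0.5,[0,-1,18],0],[0.5,[0,0,17],0],[0.5,[0,0,0],0]])

```text
time_s: 18.12
position: [0.5564, -0.176, 0.1537]
tcp_rot: [[0.103, 0.995, -0.002], [0.995, -0.103, 0.001], [0.001, -0.002, -1.0]]
force: [0.2, 0.4, -0.5]
opening: 0.498
```

Call:
servo_tool(increments=[[0.7,[0,0,0],0],[0.8,[0,0,0],0],[0.88,[0,0,0],0],[0.95,[0,0,0],0],[1,[0,0,0],0]])

```text
time_s: 18.75
position: [0.5564, -0.1764, 0.1548]
tcp_rot: [[0.103, 0.995, -0.001], [0.995, -0.103, 0.0], [-0.0, -0.001, -1.0]]
force: [-1.6, 0.4, 1.6]
opening: 0.089
```

```bash
python3 - <<'E'
from cl import *
s=goal(-49,-1.5,113);cap('side','s18'); zoom('s18','s18z',240,200,430,350,4)
E
```

```text
t 18.75 tcpC [-49.   -1.6 113.8] yaw -95.9 F [-1.6  0.4  1.6] M [-0.101  0.425 -0.02 ] op 0.089
joints [-28.5  32.   91.8  -0.   56.2 -22.6] need tool [0.1 0.  0.8]
```

View pics/s18z.png

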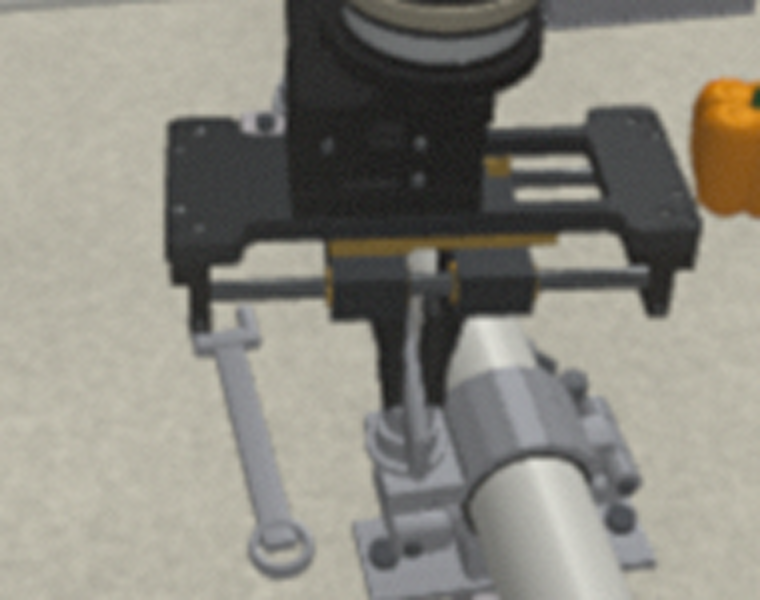

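Call:
servo_tool(increments=[[1,[0,0,0.2],8],[1,[0,0,0.2],8],[1,[0,0,0.2],8],[1,[0,0,0.2],8],[1,[0,0,0],0]])

```text
time_s: 19.42
position: [0.5563, -0.1763, 0.1538]
tcp_rot: [[0.613, 0.79, -0.001], [0.79, -0.613, 0.0], [-0.001, -0.001, -1.0]]
force: [-2.0, -0.5, 3.4]
opening: 0.085
```

```bash
python3 - <<'E'
from cl import *
s=goal(-49,-1.5,113);cap('side','s19'); zoom('s19','s19z',240,200,430,350,4)
E
```

```text
t 19.43 tcpC [-49.2  -1.6 112.8] yaw -127.8 F [-2.  -0.5  3.4] M [-0.14   0.671  0.012] op 0.085
joints [-28.5  32.   91.9  -0.   56.1   9.3] need tool [ 0.2  0.1 -0.2]
```

View pics/s19z.png

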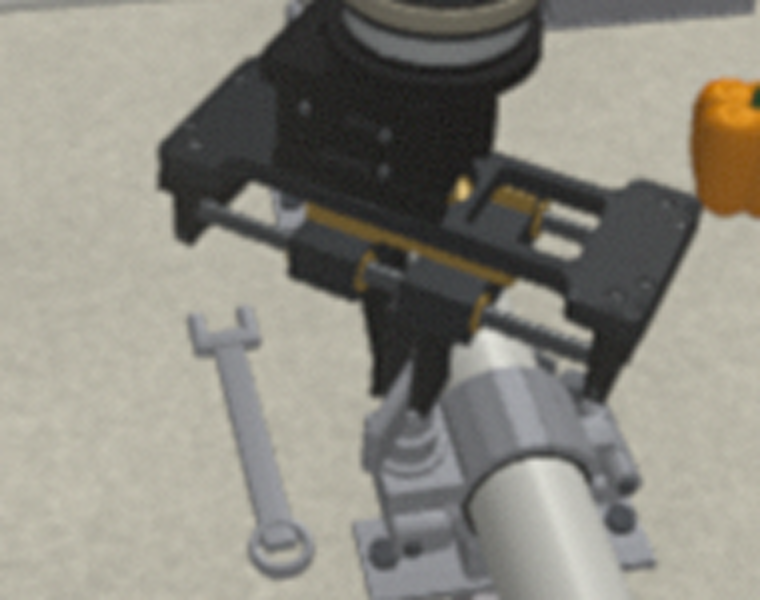

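Call:
servo_tool(increments=[[1,[0,0,0.15],6],[1,[0,0,0.15],6],[1,[0,0,0],0]])

```text
time_s: 19.85
position: [0.5562, -0.1763, 0.1535]
tcp_rot: [[0.763, 0.646, -0.001], [0.646, -0.763, 0.0], [-0.001, -0.001, -1.0]]
force: [-3.3, -1.0, 3.9]
opening: 0.087
```

```bash
python3 - <<'E'
from cl import *
tcp()
E
```

```text
t 19.85 tcpC [-49.2  -1.5 112.5] yaw -139.8 F [-3.3 -1.   3.9] M [-0.17   0.814 -0.045] op 0.087
```

Call:
servo_tool(increments=[[1,[0,0,0.15],6],[1,[0,0,0.15],6],[1,[0,0,0],0]])

```text
time_s: 20.23
position: [0.5562, -0.1762, 0.1531]
tcp_rot: [[0.881, 0.474, -0.002], [0.474, -0.881, 0.0], [-0.001, -0.001, -1.0]]
force: [-3.6, 1.1, 3.9]
opening: 0.087
```

```bash
python3 - <<'E'
from cl import *
tcp()
E
```

```text
t 20.23 tcpC [-49.2  -1.5 112.1] yaw -151.7 F [-3.6  1.1  3.9] M [-0.089  1.036 -0.07 ] op 0.087
```

Call:
servo_tool(increments=[[1,[0,0,0],0]])

```text
time_s: 20.35
position: [0.5563, -0.1763, 0.1531]
tcp_rot: [[0.881, 0.473, -0.001], [0.473, -0.881, 0.0], [-0.001, -0.001, -1.0]]
force: [-5.3, 0.3, 3.1]
opening: 0.085
```

```bash
python3 - <<'E'
from cl import *
s=tcp(); print(s['tau'])
E
```

```text
t 20.35 tcpC [-49.2  -1.5 112.1] yaw -151.8 F [-5.3  0.3  3.1] M [-0.066  1.193  0.023] op 0.085
[  0.8587 -40.3758 -15.8716   0.6832  -1.3562  -0.0251]
```

Call:
servo_tool(increments=[[1,[0,0,0],0]])

```text
time_s: 20.48
position: [0.5563, -0.1762, 0.1531]
tcp_rot: [[0.882, 0.472, -0.001], [0.472, -0.882, 0.0], [-0.001, -0.001, -1.0]]
force: [-4.5, -0.8, 5.5]
opening: 0.089
```

```bash
python3 - <<'E'
from cl import *
s=tcp(); print(s['tau'])
E
```

```text
t 20.48 tcpC [-49.1  -1.5 112.1] yaw -151.8 F [-4.5 -0.8  5.5] M [-0.035  1.221 -0.026] op 0.089
[  0.9134 -40.2337 -16.0502   0.7438  -1.4928  -0.0124]
```

```bash
cat > feel.py <<'E'
from cl import *
m=[]
for i in range(4):
    s=bot.read_state(); m.append([s['moment'][2],s['tau'][5],*s['force']]); 
    if i<3: bot.capture('side')
m=np.array(m); print('Mz',m[:,0].round(3),'mean',m[:,0].mean().round(3),'tau6',m[:,1].round(3),'mean',m[:,1].mean().round(3),'F',m[:,2:].mean(0).round(1))
tcp()
E
python3 feel.py
```

```text
Mz [-0.026 -0.014 -0.001 -0.039] mean -0.02 tau6 [-0.012 -0.007 -0.009 -0.002] mean -0.008 F [-4.9 -0.7  5.1]
t 20.62 tcpC [-49.1  -1.5 112.1] yaw -151.9 F [-4.7  0.3  4.7] M [-0.066  1.286 -0.039] op 0.09
```

Call:
servo_tool(increments=[[1,[-0.4,-0.2,0.1],6],[1,[0,0,0.15],6],[1,[0,0,0],0]])

```text
time_s: 21.0
position: [0.5562, -0.1762, 0.1528]
tcp_rot: [[0.961, 0.278, -0.001], [0.278, -0.961, 0.0], [-0.0, -0.001, -1.0]]
force: [-5.0, -0.7, 3.4]
opening: 0.087
```

```bash
python3 feel.py
```

```text
Mz [-0.045  0.024  0.014 -0.035] mean -0.01 tau6 [ 0.15   0.017 -0.019 -0.024] mean 0.031 F [-4.8  0.2  4. ]
t 21.15 tcpC [-49.2  -1.5 111.8] yaw -163.9 F [-4.7  0.3  4.2] M [ 0.04   1.289 -0.035] op 0.086
```

Call:
servo_tool(increments=[[1,[-1,-0.3,0.15],6],[1,[0,0,0.15],6],[1,[0,0,0],0],[1,[0,0,0],0]])

```text
time_s: 21.65
position: [0.5558, -0.1762, 0.1525]
tcp_rot: [[0.997, 0.072, 0.001], [0.072, -0.997, 0.0], [0.001, -0.0, -1.0]]
force: [-3.1, 0.5, 2.9]
opening: 0.09
```

```bash
python3 feel.py
```

```text
Mz [-0.012 -0.033 -0.     0.018] mean -0.007 tau6 [-0.022 -0.021 -0.017 -0.013] mean -0.018 F [-2.3  1.4  2.6]
t 21.8 tcpC [-49.7  -1.5 111.5] yaw -175.9 F [-2.1  2.1  3. ] M [0.316 0.847 0.018] op 0.084
```

Call:
servo_tool(increments=[[1,[0,0,0.15],6],[1,[0,0,0.15],6],[1,[0,0,0],0],[1,[0,0,0],0]])

```text
time_s: 22.3
position: [0.5555, -0.1761, 0.1522]
tcp_rot: [[0.991, -0.137, 0.0], [-0.137, -0.991, 0.001], [0.0, -0.001, -1.0]]
force: [-2.3, 1.7, 1.8]
opening: 0.089
```

```bash
python3 feel.py
```

```text
Mz [-0.03  -0.024  0.013 -0.04 ] mean -0.02 tau6 [-0.02  -0.02  -0.017 -0.013] mean -0.017 F [-2.2  2.6  1.6]
t 22.45 tcpC [-50.   -1.4 111.2] yaw 172.1 F [-2.4  2.5  1.8] M [ 0.596  0.691 -0.04 ] op 0.089
```

Call:
servo_tool(increments=[[1,[0,-0.6,0.15],6],[1,[0,0,0.15],6],[1,[0,0,0],0],[1,[0,0,0],0]])

```text
time_s: 22.95
position: [0.5555, -0.1756, 0.152]
tcp_rot: [[0.941, -0.34, -0.0], [-0.34, -0.941, 0.0], [-0.0, -0.0, -1.0]]
force: [-2.2, 2.6, 1.9]
opening: 0.091
```

```bash
python3 feel.py
```

```text
Mz [-0.01  -0.042 -0.03  -0.009] mean -0.023 tau6 [-0.025 -0.025 -0.021 -0.018] mean -0.022 F [-2.   3.4  2.1]
t 23.1 tcpC [-49.9  -0.9 111. ] yaw 160.1 F [-2.1  4.6  2.4] M [ 0.68   0.8   -0.009] op 0.088
```

Call:
servo_tool(increments=[[1,[0,0,0.15],6],[1,[0,0,0.15],6],[1,[0,0,0],0],[1,[0,0,0],0]])

```text
time_s: 23.6
position: [0.5556, -0.1755, 0.1518]
tcp_rot: [[0.849, -0.528, 0.0], [-0.528, -0.849, 0.001], [-0.0, -0.001, -1.0]]
force: [-1.1, 3.7, 3.5]
opening: 0.087
```

```bash
python3 feel.py
```

```text
Mz [-0.032 -0.032  0.026 -0.014] mean -0.013 tau6 [-0.011 -0.01  -0.006 -0.003] mean -0.008 F [-1.6  4.5  3.6]
t 23.75 tcpC [-49.9  -0.8 110.7] yaw 148.1 F [-1.6  5.   3.5] M [ 1.016  0.633 -0.014] op 0.089
```

Call:
servo_tool(increments=[[1,[-0.4,-0.7,0.15],6],[1,[0,0,0.15],6],[1,[0,0,0],0],[1,[0,0,0],0]])

```text
time_s: 24.25
position: [0.5556, -0.175, 0.1515]
tcp_rot: [[0.721, -0.693, 0.0], [-0.693, -0.721, 0.0], [0.0, -0.0, -1.0]]
force: [-2.8, 4.6, 5.0]
opening: 0.085
```

```bash
python3 feel.py
```

```text
Mz [ 0.054  0.002  0.036 -0.027] mean 0.016 tau6 [-0.018 -0.016 -0.012 -0.008] mean -0.014 F [-2.3  4.5  4.8]
t 24.4 tcpC [-49.8  -0.3 110.5] yaw 136.1 F [-1.3  4.3  5. ] M [ 0.975  0.742 -0.027] op 0.087
```

Call:
servo_tool(increments=[[1,[0,-0.3,0.15],6],[1,[0,0,0.15],6],[1,[0,0,0],0],[1,[0,0,0],0]])

```text
time_s: 24.9
position: [0.5557, -0.1749, 0.1514]
tcp_rot: [[0.561, -0.828, -0.0], [-0.828, -0.561, -0.0], [0.0, 0.0, -1.0]]
force: [-3.4, 3.8, 5.7]
opening: 0.085
```

```bash
python3 feel.py
```

```text
Mz [0.113 0.139 0.121 0.069] mean 0.11 tau6 [0.089 0.088 0.088 0.088] mean 0.088 F [-2.9  3.8  5.9]
t 25.05 tcpC [-49.7  -0.1 110.4] yaw 124.1 F [-2.   3.7  5.8] M [0.992 0.791 0.069] op 0.088
```

Call:
servo_tool(increments=[[1,[0,0,0.05],2.5],[1,[0,0,0.05],2.5],[1,[0,0,0],0],[1,[0,0,0],0]])

```text
time_s: 25.55
position: [0.5557, -0.1749, 0.1513]
tcp_rot: [[0.487, -0.873, -0.0], [-0.873, -0.487, -0.0], [0.0, 0.0, -1.0]]
force: [-2.7, 4.7, 6.3]
opening: 0.088
```

```bash
python3 feel.py
```

```text
Mz [0.175 0.168 0.173 0.135] mean 0.163 tau6 [0.19 0.19 0.19 0.19] mean 0.19 F [-3.   4.4  6.2]
t 25.7 tcpC [-49.7  -0.1 110.3] yaw 119.1 F [-3.4  5.2  6.2] M [1.013 0.792 0.135] op 0.086
```

Call:
servo_tool(increments=[[1,[0,0,0],2],[1,[0,0,0],0],[1,[0,0,0],0]])

```text
time_s: 26.08
position: [0.5556, -0.1748, 0.1513]
tcp_rot: [[0.456, -0.89, -0.0], [-0.89, -0.456, -0.0], [0.0, 0.0, -1.0]]
force: [-4.0, 4.4, 6.5]
opening: 0.088
```

```bash
python3 feel.py
```

```text
Mz [0.251 0.202 0.238 0.212] mean 0.226 tau6 [0.213 0.213 0.213 0.213] mean 0.213 F [-3.2  4.2  6.2]
t 26.23 tcpC [-49.7  -0.1 110.3] yaw 117.2 F [-3.3  4.1  6.1] M [1.075 0.815 0.212] op 0.089
```

Call:
servo_tool(increments=[[0.85,[0,0,0],0],[0.7,[0,0,0],0],[0.7,[0,0,0],0],[0.7,[0,0,-20],0],[0.7,[0,0,-50],0]])

```text
time_s: 26.85
position: [0.5543, -0.1745, 0.2191]
tcp_rot: [[0.455, -0.891, -0.005], [-0.891, -0.455, 0.002], [-0.005, 0.004, -1.0]]
force: [-1.1, 0.6, 0.3]
opening: 0.302
```

Call:
servo_tool(increments=[[0.7,[0,0,-50],0],[0.7,[-50,0,0],0],[0.7,[-60,0,0],0],[0.7,[-60,0,0],0],[0.7,[0,0,0],0]])

```text
time_s: 27.48
position: [0.4757, -0.0203, 0.2709]
tcp_rot: [[0.459, -0.889, -0.002], [-0.889, -0.459, 0.001], [-0.002, 0.001, -1.0]]
force: [-1.3, -0.3, 1.1]
opening: 0.303
```

```bash
python3 - <<'E'
from cl import *
s=tcp();import pickle;cap('wrist','w9');cap('side','s20'); zoom('s20','s20z',270,230,430,370,4.3);cap('top','t20'); zoom('t20','t20z',420,140,560,290,4)
Q=toC(cloud('side',np.load('pics/s20.npy')).reshape(-1,3))
w=Q[(abs(Q[:,0]+49)<45)&(abs(Q[:,1])<60)&(Q[:,2]>101)&(Q[:,2]<140)]
v=np.linalg.svd(w[:,:2]-w[:,:2].mean(0),full_matrices=False)[2][0]
e=(w[:,:2]-w[:,:2].mean(0))@v
print('side',len(w),'ctr',w[:,:2].mean(0)+v*(np.percentile(e,1)+np.percentile(e,99))/2,'psi',np.degrees(np.arctan2(-v[0],v[1])),'z',np.percentile(w[:,2],[50,90,98]))
E
```

```text
t 27.48 tcpC [-127.4  155.6  229.9] yaw 117.3 F [-1.3 -0.3  1.1] M [ 0.026  0.099 -0.008] op 0.303
side 437 ctr [-52.2382  -2.674 ] psi -152.0459385804662 z [113.9793 120.4335 121.1433]
```

View pics/s20z.png

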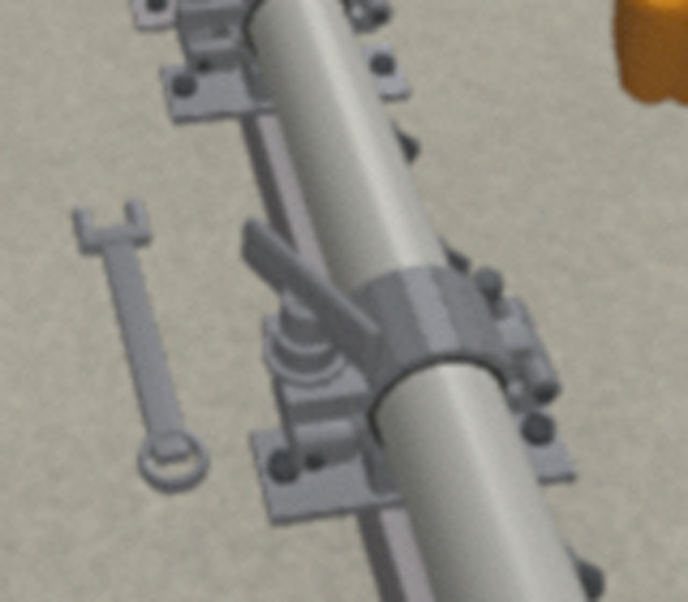

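View pics/t20z.png

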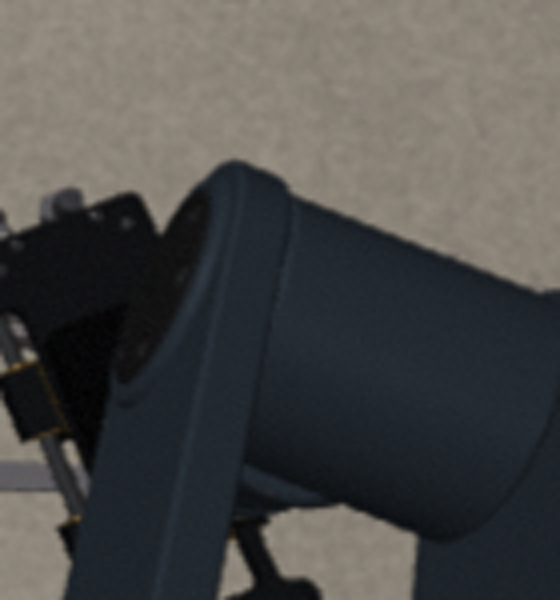

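View pics/s20.png

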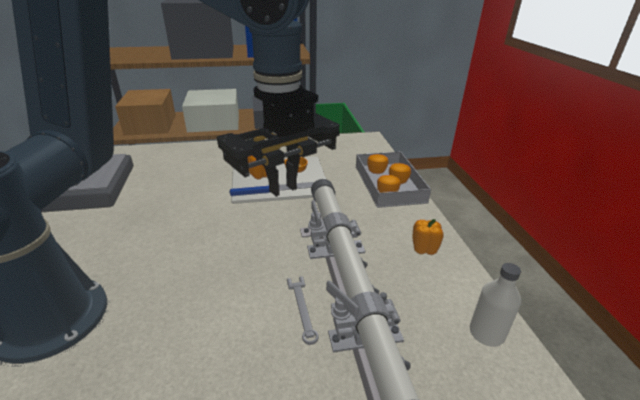

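```bash
python3 - <<'E'
from cl import *
print(bot.hand_in()); 
E
```

```text
the job is handed in; nothing more can be done
None
```

The open clamp is shut and its wing nut is finger tight. I handed the job in at about 27.5 s; no verdict was reported.

- **Cap:** I swung it over with shut fingers and pressed it down onto the pipe. It stopped firmly at 75.9 mm (clamp frame, expected 76 mm) with about 12 N on it. My first push passed over the lug without moving it, so I went back lower and repeated it.
- **Bolt:** I pushed it up into the slot, lifting the fingers as it swung. It stopped against the slot bottom with about 4 N, and the side and wrist pictures showed it upright in the slot.
- **Wing nut:** I gripped it across the wings and turned it clockwise about 147°. The torque started to climb at roughly 125–130° and I stopped at about 0.21–0.23 N m. The wrist sensor (0.226) and the last joint's torque (0.213) agreed. The wrist reading was noisy, about 0.03 to 0.05 N m either way.

**Last checks:** after letting go, the side picture showed the wings where I left them, about 3.6 mm lower than before turning (4.1 mm expected). The cap lies on the pipe and the bolt is in the slot. The shut clamp, spanner and other things in view look unmoved, and the gripper is clear of everything. The last top picture was blocked by the arm, so it confirms nothing.

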